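# Pack the sieved-sample vials into the caddy

### The job

Gather this dig's sample vials into the wooden caddy: stand each vial upright on the floor of the holder that has the colour of its cap (red, white, black and blue). The yellow-capped and green-capped vials are from another dig and have no holder: leave them standing where they are.

Things in the scene. Friction and masses are not known exactly. Their poses are not given: they have to be found in the camera images.
- vial_red: closed clear sample vial with a red cap, 23 mm diameter (cap and body alike), 58 mm tall, about 30 g, standing upright and loose on the table; origin at the centre of its underside, z up the vial; it has no front, its yaw means nothing. Belongs in the red holder.
- vial_white: closed clear sample vial with a white cap, 23 mm diameter (cap and body alike), 58 mm tall, about 30 g, standing upright and loose on the table; origin at the centre of its underside, z up the vial; it has no front, its yaw means nothing. Belongs in the white holder.
- vial_black: closed clear sample vial with a black cap, 23 mm diameter (cap and body alike), 58 mm tall, about 30 g, standing upright and loose on the table; origin at the centre of its underside, z up the vial; it has no front, its yaw means nothing. Belongs in the black holder.
- vial_blue: closed clear sample vial with a blue cap, 23 mm diameter (cap and body alike), 58 mm tall, about 30 g, standing upright and loose on the table; origin at the centre of its underside, z up the vial; it has no front, its yaw means nothing. Belongs in the blue holder.
- vial_yellow: closed clear sample vial with a yellow cap, 23 mm diameter (cap and body alike), 58 mm tall, about 30 g, standing upright and loose on the table; origin at the centre of its underside, z up the vial; it has no front, its yaw means nothing. There is no holder of this colour: it stays where it is.
- vial_green: closed clear sample vial with a green cap, 23 mm diameter (cap and body alike), 58 mm tall, about 30 g, standing upright and loose on the table; origin at the centre of its underside, z up the vial; it has no front, its yaw means nothing. There is no holder of this colour: it stays where it is.
- holder_red: square open red plastic holder, 48 x 48 x 20 mm high, walls 3 mm, bore 42 x 42 mm, floor 4 mm above its underside, fixed in the caddy; origin at the centre of its underside, 10 mm above the table, x and y along its sides. The four stand two by two in varying order, 75 mm between centres, in a fixed wooden tray 170 mm square (200 mm over its brass handles) with an 18 mm lip, turned alike.
- holder_white: square open white plastic holder, 48 x 48 x 20 mm high, walls 3 mm, bore 42 x 42 mm, floor 4 mm above its underside, fixed in the caddy; origin at the centre of its underside, 10 mm above the table, x and y along its sides. The four stand two by two in varying order, 75 mm between centres, in a fixed wooden tray 170 mm square (200 mm over its brass handles) with an 18 mm lip, turned alike.
- holder_black: square open black plastic holder, 48 x 48 x 20 mm high, walls 3 mm, bore 42 x 42 mm, floor 4 mm above its underside, fixed in the caddy; origin at the centre of its underside, 10 mm above the table, x and y along its sides. The four stand two by two in varying order, 75 mm between centres, in a fixed wooden tray 170 mm square (200 mm over its brass handles) with an 18 mm lip, turned alike.
- holder_blue: square open blue plastic holder, 48 x 48 x 20 mm high, walls 3 mm, bore 42 x 42 mm, floor 4 mm above its underside, fixed in the caddy; origin at the centre of its underside, 10 mm above the table, x and y along its sides. The four stand two by two in varying order, 75 mm between centres, in a fixed wooden tray 170 mm square (200 mm over its brass handles) with an 18 mm lip, turned alike.
Not all that is in view belongs to the job. Leave any pink look-alike of the vial_yellow alone. What is shaped like the vial_black but pink is not meant.

How it is judged (in metres and radians):
At the end, for the whole second after the job is handed in: The red-, white-, black- and blue-capped vials each stand in the holder of the same colour, base on its floor (within 5 mm), within 15 mm of its centre, upright within 0.15 rad, at rest; the yellow- and green-capped vials still stand upright (within 0.15 rad) within 3 cm of where they began (horizontal distance between vial_red and holder_red below 0.015 m and z of vial_red in the frame of holder_red below 0.009 m and angle between each of vial_red, vial_white, vial_black, vial_blue, vial_yellow, vial_green's own z axis and vertical below 0.15 rad and linear speed of each of vial_red, vial_white, vial_black, vial_blue, vial_yellow, vial_green below 0.02 m/s and angular speed of each of vial_red, vial_white, vial_black, vial_blue below 0.3 rad/s and horizontal distance between vial_white and holder_white below 0.015 m and z of vial_white in the frame of holder_white below 0.009 m and horizontal distance between vial_black and holder_black below 0.015 m and z of vial_black in the frame of holder_black below 0.009 m and horizontal distance between vial_blue and holder_blue below 0.015 m and z of vial_blue in the frame of holder_blue below 0.009 m and distance of each of vial_yellow, vial_green from where it was at the start of the episode below 0.03 m); the robot touches nothing.
It fails at once if the yellow-capped vial, which does not belong, was moved more than 3 cm or knocked over (distance of vial_yellow from where it was at the start of the episode above 0.03 m or angle between vial_yellow's own z axis and vertical above 0.5 rad).
It fails at once if the green-capped vial, which does not belong, was moved more than 3 cm or knocked over (distance of vial_green from where it was at the start of the episode above 0.03 m or angle between vial_green's own z axis and vertical above 0.5 rad).
It also fails if it takes over 90 s, if anything falls off the work surface, if the arm or the gripper's body presses on something with over 40 N, if the wrist force passes 120 N, or if a joint passes its speed limit or range.

### The arm

A 6-joint arm with a two-finger parallel gripper is mounted at the origin on the work surface; the furniture and walls round the work are solid. World frame = base frame: x ahead of the robot, y to its left, z up, the work surface at z = 0. Lengths are in m, angles in degrees, forces in N, time in s.
With the tool pointing down it reaches from about 0.325 to 0.75 m from the base axis. Payload 7.6 kg.
Tool frame: the origin (TCP) lies at the very end of the fingers, on their centre line; the grasp point (between the pads) lies 19 mm behind it (env.tcp_to_grasp is the distance from the TCP to the grasp point, in m); x points along the fingers, z is the direction in which the jaws open and shut, and the axes are right-handed (so a half turn about x gives the same grasp; the last joint's range is limited). The gripper opens to 85 mm and grips with 20 to 120 N. Pads are 22 mm wide; open, the fingers measure 114 mm over their backs; the gripper's body (76 mm by 85 mm) begins 54 mm behind the grasp point. The pads swing forward as they close: fully open they stand 13 mm farther back than shut.
Start: joints at [-72.611, 2.991, 80.254, -0, 96.75, -4.028], TCP at [0.192, -0.489, 0.192] pointing down, gripper open.
Joint ranges: [-166.34, 166.34], [-52.06, 124.39], [6.96, 135.62], [-60.46, 240.46], [14.63, 156.25], [-167.68, 167.68]. Speed limits (degrees/s): [147.25, 147.25, 172.46, 180, 180, 180].

### API

Orientations are given as a 3x3 rotation matrix whose columns are the frame's x, y, z axes.
In Python, from cell import env, optics, job gives the robot as it stands.
- The arm moves only by the tool play_rows, never from a script. Its argument "steps" is a list of rows, each an object of numbers: "dx", "dy", "dz": the shift along the tool's x, y, z in m; "wx", "wy", "wz": the turn, a rotation vector about the tool's x, y, z in degrees; "grip": the opening, from 0 (shut) to 1 (fully open). In form: [{"dx": .., "dy": .., "dz": .., "wx": .., "wy": .., "wz": .., "grip": ..}, ...]. A call has exactly 5 rows; each row is the pose to reach, as a shift and turn from the pose commanded when the call began, along the tool's axes at that moment; what a row does not reach only later rows make up. A row lasts 1/8 s, in which the tool goes at most 62.5 mm and 10.7 degrees, less where a joint would pass 70% of its speed; a pose out of reach is approached as far as the arm can. A call with a gripper value outside its range is refused whole. The fingers move at their own pace and stop on an object; the grip force is fixed at half the most. Time passes only in rows, so rows that repeat a pose let the fingers close, or fill a call up. It gives the time, the measured TCP pose, the force and the opening at its end, in the units of the state.
- env.read_state(): the state, without advancing time (a new reading comes with each control period).
- optics.snapshot(name): name is "scene" or "top" or "wrist"; returns the picture (400x640x3 uint8, red, green, blue); there is no depth.
- optics.calibration(name): a dict with "fx", "fy", "cx", "cy" (pixels), "pose" (4x4, takes a point from camera to world coordinates). Camera axes: x right, y down, z forward; pixel columns grow to the right and rows downward; lengths in m; the calibration is good to about 2 mm. A picture is of the moment at which its call begins: read the wrist's pose just before it. calibration takes no time and is no camera call; for the wrist camera it gives the pose at the moment of the call.
- job.finish_job(): hands the job in, once; it reports no verdict.
Trained networks look in the newest picture that a camera, given by its name, has taken for a name from the list of things; names that differ only in an ending like _2 or _b are one class to them, and where a whole thing is asked for, a point or a joint stands for the part that bears it (a point fixed in the world has none). Each returns a list of dicts, best first, with "conf" (0 to 1); they miss things now and then, are a little off and sometimes report something else, mostly with a low value. They report only what shows in the picture. A call takes as long as a camera call. They do not tell look-alikes from the thing itself.
- optics.recognise(camera, target): "xyz" ([x, y, z] in m, in world coordinates, good to about 4 mm: the middle of the surface that is visible of it).
- optics.cut_out(camera, target): "mask" (400x640 bool, what is visible of it).
- optics.mark_of(camera, target): "xyz" ([x, y, z] in m, in world coordinates, good to about 4 mm: a listed point, or the origin of a listed thing).
The state is a dict: "t": time; "q": joint angles; "qd": joint speeds; "effort": joint torques, N m; "position": TCP position; "eef_rot": TCP orientation; "ft_force": force on the tool from outside, world axes, zero at the start; "wrist_torque": the same for the moment, N m; "finger_gap": opening from 0.0 (shut) to 1.0 (fully open).
Only numpy, scipy, OpenCV 4.12 (cv2) and the standard library are available. Lean on these libraries where they do the work, as an engineer would, in place of code of your own. Each camera call takes 0.05 s, during which the arm holds its last target.

## Working session

There is one attempt and no reset: what is moved stays moved. The work goes in short steps, Python scripts to look and compute and a tool call to move; the robot and the scene stay as the last step left them, time stands still between calls to the robot, and variables do not carry over. Pictures are saved under pics/ and viewed, and the job is handed in when it is done.

Besides the shell and the picture viewer there is one more tool, called as name(argument=value, ...) on one line, values as JSON. play_rows: Moves the arm, as the interface text tells. Its arguments: {"type":"object","properties":{"steps":{"type":"array"}},"required":["steps"]}

```bash
ls; mkdir -p pics; python3 - <<'E'
from cell import env, optics, job
import cv2
s=env.read_state();print(s['t'],s['position'],s['eef_rot'],s['finger_gap'],env.tcp_to_grasp)
for c in('scene','top','wrist'):
    im=optics.snapshot(c);cv2.imwrite(f'pics/{c}0.png',im[:,:,::-1])
    k=optics.calibration(c);print(c,k)
E
```

```text
pics
0.0 [ 0.19164608 -0.48837798  0.19086878] [[-4.55181336e-04  9.30918807e-01  3.65225914e-01]
 [ 1.51760764e-03  3.65226174e-01 -9.30917579e-01]
 [-9.99998745e-01  1.30533330e-04 -1.57901363e-03]] 1.0003138796376787 0.0187
scene {'fx': 393.97828478425066, 'fy': 393.97828478425066, 'cx': 315.41537884918716, 'cy': 206.30723650746927, 'pose': array([[-0.82694646, -0.35503109,  0.43601889,  0.13033743],
       [-0.56221558,  0.53388217, -0.63157222,  0.51499499],
       [-0.00855494, -0.76741303, -0.64109598,  0.59854412],
       [ 0.        ,  0.        ,  0.        ,  1.        ]])}
top {'fx': 434.3334867483289, 'fy': 434.3334867483289, 'cx': 311.5493909880797, 'cy': 201.55182094059623, 'pose': array([[-0.01757556, -0.99332289,  0.11402078,  0.38995965],
       [-0.99963046,  0.01982238,  0.01860155, -0.05483462],
       [-0.02073751, -0.11365171, -0.99330421,  1.08364853],
       [ 0.        ,  0.        ,  0.        ,  1.        ]])}
wrist {'fx': 325.0754746753024, 'fy': 325.0754746753024, 'cx': 320.18743012716493, 'cy': 200.77485590493453, 'pose': array([[ 0.36531067, -0.88000361, -0.30354861,  0.26889817],
       [-0.93088485, -0.34577235, -0.1178765 , -0.45814257],
       [-0.00122697,  0.32563035, -0.94549636,  0.37369606],
       [ 0.        ,  0.        ,  0.        ,  1.        ]])}
```

View pics/scene0.png

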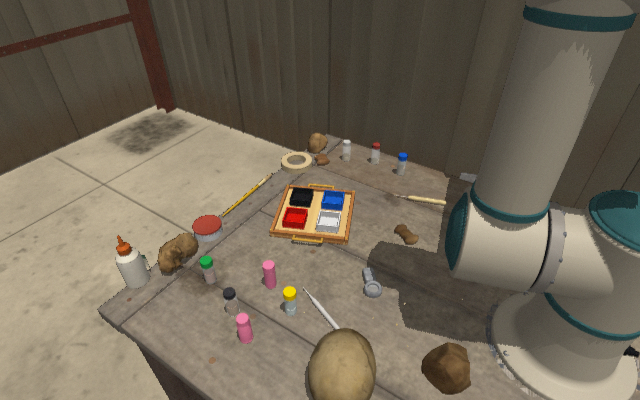

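View pics/top0.png

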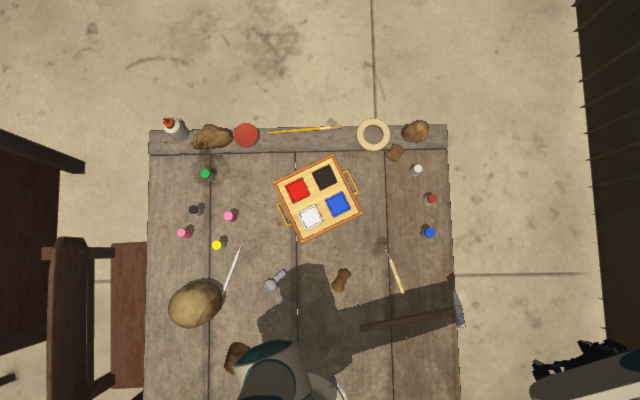

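```bash
python3 - <<'E'
from cell import env, optics, job
import numpy as np
for c in('top','scene'):
    k=optics.calibration(c);P=np.linalg.inv(k['pose'])
    optics.snapshot(c)
    for n in [a+b for a in('vial_','holder_') for b in('red','white','black','blue')]+['vial_yellow','vial_green']:
        for r in optics.mark_of(c,n)[:3]:
            p=P@np.r_[r['xyz'],1]; print(c,n,round(r['conf'],2),np.round(r['xyz'],3),(int(k['fx']*p[0]/p[2]+k['cx']),int(k['fy']*p[1]/p[2]+k['cy'])))
E
```

```text
top vial_red 0.51 [ 0.508 -0.318 -0.003] (424, 201)
top vial_white 0.58 [ 0.583 -0.289 -0.001] (411, 172)
top vial_white 0.42 [ 0.573 -0.065  0.01 ] (323, 177)
top vial_black 0.61 [0.498 0.256 0.003] (196, 210)
top vial_black 0.56 [ 0.446  0.279 -0.004] (187, 231)
top vial_blue 0.5 [ 0.432 -0.306  0.001] (421, 232)
top holder_red 0.85 [0.546 0.004 0.013] (295, 188)
top holder_white 0.66 [ 0.471 -0.032  0.012] (310, 218)
top holder_black 0.83 [ 0.571 -0.065  0.011] (323, 178)
top holder_black 0.66 [ 0.509 -0.317 -0.004] (424, 201)
top holder_blue 0.91 [ 0.507 -0.096  0.004] (336, 203)
top vial_yellow 0.58 [0.412 0.196 0.002] (219, 244)
top vial_yellow 0.4 [0.482 0.163 0.   ] (233, 215)
top vial_green 0.54 [0.579 0.223 0.001] (209, 178)
scene vial_red 0.7 [ 0.514 -0.318 -0.001] (372, 162)
scene vial_white 0.43 [ 0.585 -0.294 -0.003] (345, 158)
scene vial_white 0.18 [0.539 0.002 0.01 ] (295, 220)
scene vial_black 0.74 [0.494 0.252 0.001] (233, 311)
scene vial_black 0.61 [0.44  0.276 0.   ] (246, 336)
scene vial_black 0.32 [ 0.432 -0.311  0.004] (399, 171)
scene vial_blue 0.76 [ 0.432 -0.31   0.002] (398, 172)
scene holder_red 0.96 [0.541 0.    0.012] (295, 219)
scene holder_white 0.94 [ 0.474 -0.028  0.008] (327, 224)
scene holder_black 0.71 [ 0.576 -0.062  0.009] (299, 200)
scene holder_blue 0.64 [ 0.503 -0.099  0.012] (333, 202)
scene vial_yellow 0.86 [ 0.483  0.167 -0.001] (268, 283)
scene vial_yellow 0.84 [0.411 0.194 0.002] (289, 310)
```

The top view shows these candidates:
- **Vials wanted:** red (432,198), white (418,168), blue (430,232) and black (194,210).
- **Foreign vials:** green (206,173) and yellow (216,245).
- **Pink look-alikes:** (184,233) and (228,215). The networks confuse these with black and yellow.
- **Other confusable items:** the red lid (246,134) and the tape ring.

I'll refine the cap positions from the pixels and check a close crop.

```bash
cat > h.py <<'E'
from cell import env, optics, job
import numpy as np, cv2
def ray(c,u,v,z,k=None):
    k=k or optics.calibration(c); T=k['pose']
    d=T[:3,:3]@np.array([(u-k['cx'])/k['fx'],(v-k['cy'])/k['fy'],1]); o=T[:3,3]
    return o+d*(z-o[2])/d[2]
def proj(c,p,k=None):
    k=k or optics.calibration(c); q=np.linalg.inv(k['pose'])@np.r_[p,1]
    return np.array([k['fx']*q[0]/q[2]+k['cx'],k['fy']*q[1]/q[2]+k['cy']])
E
python3 - <<'E'
from h import *
im=optics.snapshot('top');sc=optics.snapshot('scene')
P={'white':(.585,-.291),'red':(.511,-.318),'blue':(.432,-.308),'black':(.496,.254),'yellow':(.412,.195),'green':(.579,.223)}
tiles=[]
for n,(x,y) in P.items():
    row=[]
    for c,I in(('top',im),('scene',sc)):
        u,v=proj(c,(x,y,.04)).astype(int)
        t=I[v-20:v+20,u-25:u+25]
        row.append(cv2.resize(t,(200,160),interpolation=cv2.INTER_NEAREST))
        print(n,c,'origin',u-25,v-20)
    tiles.append(np.vstack(row))
cv2.imwrite('pics/caps.png',np.vstack([np.hstack(tiles[:3]),np.hstack(tiles[3:])])[:,:,::-1][:600] if 0 else cv2.resize(np.hstack(tiles),(800,214))[:,:,::-1])
cv2.imwrite('pics/caps1.png',np.hstack(tiles[:4])[:,:,::-1])
u,v=proj('top',(.523,-.047,.03)).astype(int)
cv2.imwrite('pics/cad.png',cv2.resize(im[v-50:v+50,u-60:u+60],None,fx=6,fy=6,interpolation=cv2.INTER_CUBIC)[:,:,::-1]);print('cad',u-60,v-50)
E
```

```text
white top origin 391 148
white scene origin 320 125
red top origin 403 178
red scene origin 349 129
blue top origin 401 211
blue scene origin 375 140
black top origin 167 189
black scene origin 203 278
yellow top origin 191 223
yellow scene origin 262 277
green top origin 180 155
green scene origin 182 246
cad 256 146
```

View pics/caps1.png

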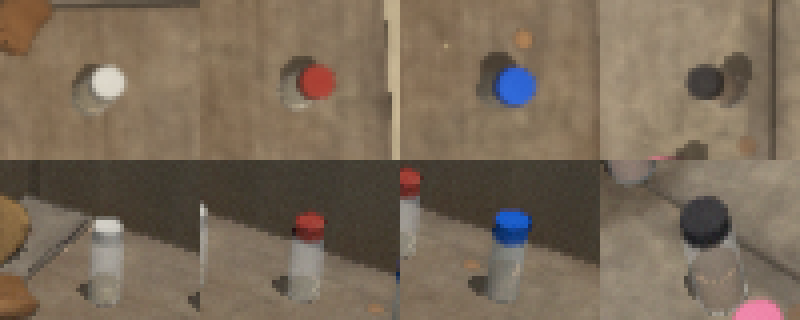

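View pics/cad.png

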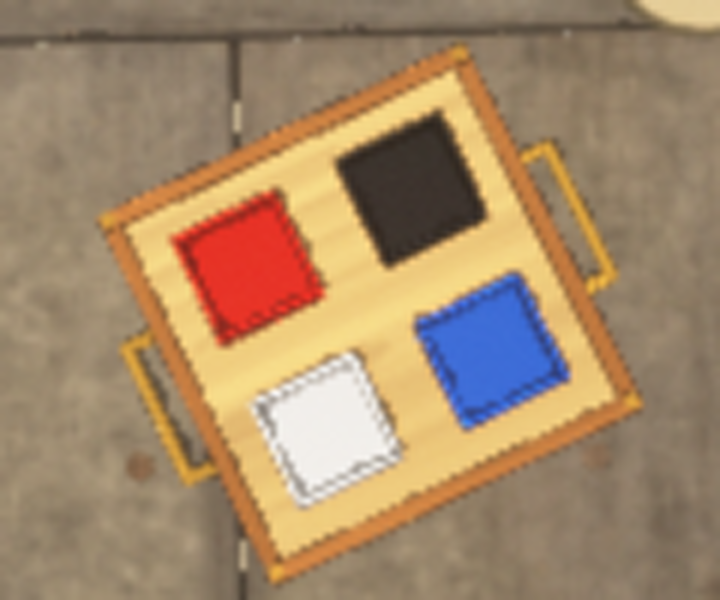

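The close crop confirms the four capped vials. The caddy holders are clear too: red (297,191), black (325,178), blue (338,204), white (311,217).

```bash
python3 - <<'E'
from h import *
I={c:optics.snapshot(c) for c in('top','scene')}
P={'white':(.585,-.291),'red':(.511,-.318),'blue':(.432,-.308),'black':(.496,.254),'yellow':(.412,.195),'green':(.579,.223)}
for n,(x,y) in P.items():
    u,v=proj('top',(x,y,.055)).astype(int)
    t=I['top'][v-12:v+12,u-12:u+12].astype(int)
    r,g,b=t[...,0],t[...,1],t[...,2]
    m={'white':(t.min(2)>185),'red':(r-g>60),'blue':(b-r>50),'black':(t.max(2)<72),'yellow':(r-b>90),'green':(g-r>40)}[n]
    nn,l,st,ce=cv2.connectedComponentsWithStats(m.astype(np.uint8))
    i=min(range(1,nn),key=lambda i:-st[i,4]); cu,cv=ce[i]+[u-12,v-12]
    print(n,'px',np.round([cu,cv],1),st[i],np.round(ray('top',cu,cv,.058),4), 'scene px expected',np.round(proj('scene',ray('top',cu,cv,.058)),1))
H={'red':(248,268),'black':(412,190),'blue':(493,350),'white':(328,428)}
W={n:ray('top',256+a/6-.4,146+b/6-.4,.03) for n,(a,b) in H.items()}
for n,w in W.items(): print(n,np.round(w,4),np.round(proj('scene',w),1))
c=sum(W.values())/4; d1=(W['red']-W['white']+W['black']-W['blue'])/2; print(c,d1,np.linalg.norm(d1),np.degrees(np.arctan2(d1[1],d1[0])))
e=cv2.resize(I['scene'][170:250,260:370],None,fx=7,fy=7,interpolation=cv2.INTER_CUBIC)
for w in W.values():
    p=proj('scene',w); cv2.circle(e,tuple(int(q) for q in ((p-[260,170]+.5)*7)),4,(0,255,0),-1)
cv2.imwrite('pics/cad2.png',e[:,:,::-1])
E
```

```text
white px [417.8 168. ] [10 10  7  7 41] [ 0.5832 -0.2905  0.058 ] scene px expected [346.5 140.4]
red px [432.  198.1] [10  9  9  9 58] [ 0.5103 -0.3208  0.058 ] scene px expected [376.1 143.3]
blue px [429.5 232.1] [10  9 10  9 77] [ 0.4302 -0.3109  0.058 ] scene px expected [402.6 154. ]
black px [193.5 209.3] [12 10  8  8 50] [0.4948 0.2464 0.058 ] scene px expected [230.4 289.2]
yellow px [216.3 244.6] [10  9 10 10 82] [0.4099 0.1911 0.058 ] scene px expected [289.4 289.8]
green px [205.  173.1] [10  7  9 10 71] [0.5817 0.2197 0.058 ] scene px expected [206.1 258.6]
red [5.395e-01 2.000e-04 3.000e-02] [295.4 213.7]
black [ 0.5703 -0.0674  0.03  ] [302.  193.2]
blue [ 0.5038 -0.0989  0.03  ] [333.1 196. ]
white [ 0.4733 -0.0313  0.03  ] [328.4 216.8]
[ 0.52172139 -0.04934834  0.03      ] [0.066338   0.03153396 0.        ] 0.07345148153285966 25.42421126048947
```

View pics/cad2.png

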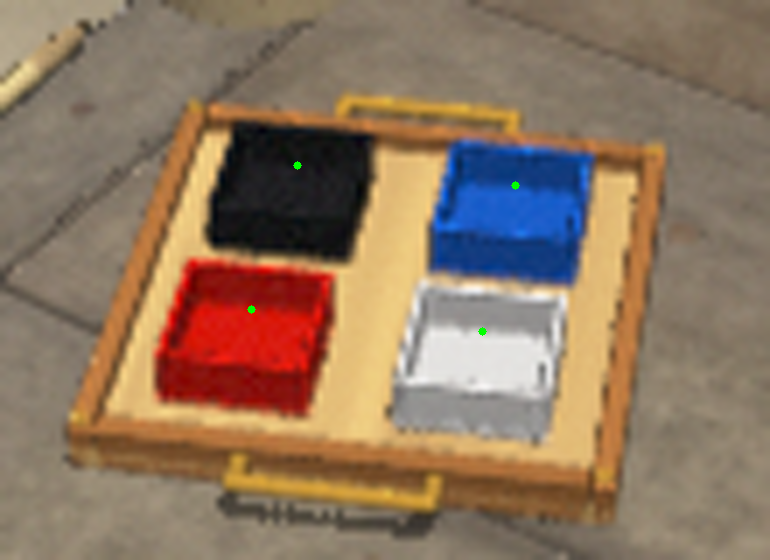

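```bash
cat > go.py <<'E'
import sys
from h import *
s=env.read_state();R=s['eef_rot'];p=s['position']
t=np.array([float(a) for a in sys.argv[1:4]])
print('t',round(s['t'],2),'pos',np.round(p,4),'gap',round(s['finger_gap'],3),'F',np.round(s['ft_force'],1),'q',np.round(s['q'],0))
print('d(tool) mm',np.round(1000*R.T@(t-p),1))
v=R.T@(t-p); # yaw check
print('jaw dir deg',np.round(np.degrees(np.arctan2(R[1,2],R[0,2])),2),'down',np.round(R[:,0],4))
E
python3 go.py .430 -.311 .14
```

```text
t 1.45 pos [ 0.1917 -0.4888  0.1917] gap 0.996 F [-0.1  0.  -0. ] q [-73.   3.  80.  -0.  97.  -4.]
d(tool) mm [ 51.7 286.7 -78.5]
jaw dir deg -68.58 down [ 0.e+00 -1.e-04 -1.e+00]
```

play_rows(steps=[{"dx": 0.01,"dy": 0.057,"dz": -0.016,"grip": 0.6},{"dx": 0.02,"dy": 0.115,"dz": -0.031,"grip": 0.6},{"dx": 0.03,"dy": 0.172,"dz": -0.047,"grip": 0.6},{"dx": 0.04,"dy": 0.229,"dz": -0.063,"grip": 0.6},{"dx": 0.052,"dy": 0.287,"dz": -0.0785,"grip": 0.6}])

```text
$.steps[0]: bad value
```

```bash
python3 go.py .430 -.311 .022; python3 - <<'E'
from h import *
im=optics.snapshot('wrist');cv2.imwrite('pics/w1.png',im[:,:,::-1])
print(proj('wrist',(.430,-.311,.058)))
E
```

```text
t 1.45 pos [ 0.1917 -0.4888  0.1917] gap 0.996 F [-0.1  0.  -0. ] q [-73.   3.  80.  -0.  97.  -4.]
d(tool) mm [169.7 286.7 -78.5]
jaw dir deg -68.58 down [ 0.e+00 -1.e-04 -1.e+00]
[ 210.9689989 -212.1898388]
```

View pics/w1.png

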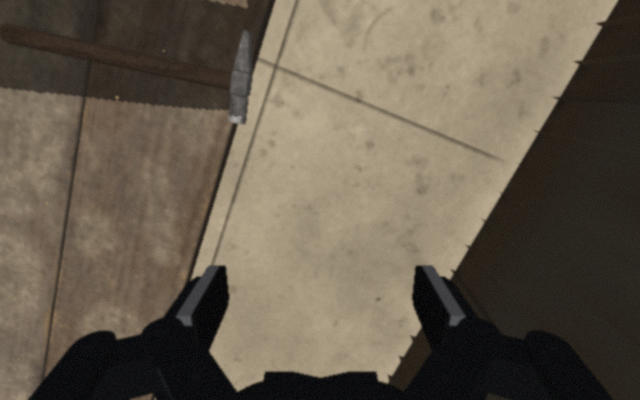

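The call was refused, probably because every row needs all seven fields. I'll resend with them all. The picture was taken from the start pose and shows only floor and a hammer.

play_rows(steps=[{"dx": 0.01,"dy": 0.057,"dz": -0.016,"wx": 0,"wy": 0,"wz": 0,"grip": 0.6},{"dx": 0.02,"dy": 0.115,"dz": -0.031,"wx": 0,"wy": 0,"wz": 0,"grip": 0.6},{"dx": 0.03,"dy": 0.172,"dz": -0.047,"wx": 0,"wy": 0,"wz": 0,"grip": 0.6},{"dx": 0.04,"dy": 0.229,"dz": -0.063,"wx": 0,"wy": 0,"wz": 0,"grip": 0.6},{"dx": 0.052,"dy": 0.287,"dz": -0.0785,"wx": 0,"wy": 0,"wz": 0,"grip": 0.6}])

```text
t: 2.12
position: [0.4317, -0.3097, 0.1398]
eef_rot: [[0.001, 0.931, 0.365], [-0.001, 0.365, -0.931], [-1.0, 0.0, 0.001]]
ft_force: [-0.7, -0.6, -0.4]
finger_gap: 0.599
```

```bash
python3 go.py .430 -.311 .022; python3 - <<'E'
from h import *
im=optics.snapshot('wrist');cv2.imwrite('pics/w2.png',im[:,:,::-1])
print(proj('wrist',(.430,-.311,.058)))
E
```

```text
t 2.12 pos [ 0.4317 -0.3097  0.1398] gap 0.599 F [-0.7 -0.6 -0.4] q [-40.   5.  84.  -0.  91.  29.]
d(tool) mm [117.8  -2.1   0.5]
jaw dir deg -68.59 down [ 7.e-04 -8.e-04 -1.e+00]
[325.38762227 201.46907816]
```

View pics/w2.png

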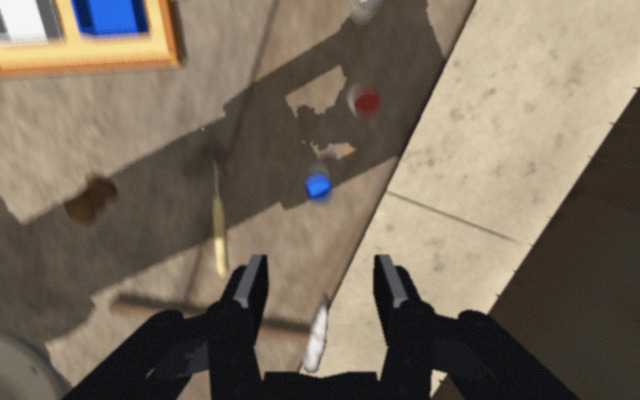

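The arm was still settling when this was taken: the blue cap is at (318,187) against an expected (325,201). I'll retake it at rest.

```bash
cat > wr.py <<'E'
import sys
from h import *
col=sys.argv[1]; z=float(sys.argv[2]); g=np.array([float(a) for a in sys.argv[3:5]])
im=optics.snapshot('wrist');k=optics.calibration('wrist')
u,v=proj('wrist',(*g,z),k).astype(int)
W=36; y0,x0=max(v-W,0),max(u-W,0); t=im[y0:v+W,x0:u+W].astype(int); r,gg,b=t[...,0],t[...,1],t[...,2]
m={'white':(t.min(2)>165),'red':(r-gg>50),'blue':(b-r>50),'black':(t.max(2)<60),'yellow':(r-b>90),'green':(gg-r>40)}[col]
n,l,st,ce=cv2.connectedComponentsWithStats(m.astype(np.uint8))
for i in sorted(range(1,n),key=lambda i:-st[i,4])[:3]:
    c=ce[i]+[x0,y0]; print(col,'px',np.round(c,1),'exp',(u,v),st[i],np.round(ray('wrist',*c,z,k),4))
cv2.imwrite(sys.argv[5],cv2.resize(im[y0:v+W,x0:u+W],None,fx=6,fy=6)[:,:,::-1])
E
python3 - <<'E'
from h import *
for i in range(3): optics.snapshot('top')
E
python3 wr.py blue .058 .430 -.311 pics/wb.png; python3 go.py .430 -.311 .022
```

```text
blue px [319.9 191.7] exp (np.int64(320), np.int64(191)) [ 24  24  25  26 537] [ 0.43   -0.3106  0.058 ]
t 2.38 pos [ 0.4301 -0.3111  0.1398] gap 0.599 F [-0.3  0.2  1.6] q [-40.   5.  84.  -0.  91.  29.]
d(tool) mm [ 1.178e+02  0.000e+00 -1.000e-01]
jaw dir deg -68.56 down [-3.e-04 -4.e-04 -1.e+00]
```

View pics/wb.png

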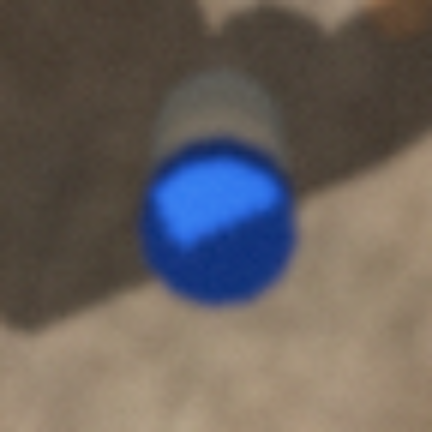

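At rest the two agree within 0.5 mm, with the blue cap at (320,192). Descending.

play_rows(steps=[{"dx": 0.035,"dy": 0,"dz": 0,"wx": 0,"wy": 0,"wz": 0,"grip": 0.6},{"dx": 0.07,"dy": 0,"dz": 0,"wx": 0,"wy": 0,"wz": 0,"grip": 0.6},{"dx": 0.1,"dy": 0,"dz": 0,"wx": 0,"wy": 0,"wz": 0,"grip": 0.6},{"dx": 0.118,"dy": 0,"dz": 0,"wx": 0,"wy": 0,"wz": 0,"grip": 0.6},{"dx": 0.118,"dy": 0,"dz": 0,"wx": 0,"wy": 0,"wz": 0,"grip": 0.6}])

```text
t: 3.0
position: [0.4293, -0.3112, 0.0211]
eef_rot: [[-0.001, 0.931, 0.364], [0.001, 0.364, -0.931], [-1.0, -0.001, -0.001]]
ft_force: [0.7, 0.6, 0.2]
finger_gap: 0.601
```

play_rows(steps=[{"dx": 0,"dy": 0,"dz": 0,"wx": 0,"wy": 0,"wz": 0,"grip": 0.1},{"dx": 0,"dy": 0,"dz": 0,"wx": 0,"wy": 0,"wz": 0,"grip": 0.1},{"dx": 0,"dy": 0,"dz": 0,"wx": 0,"wy": 0,"wz": 0,"grip": 0.1},{"dx": 0,"dy": 0,"dz": 0,"wx": 0,"wy": 0,"wz": 0,"grip": 0.1},{"dx": 0,"dy": 0,"dz": 0,"wx": 0,"wy": 0,"wz": 0,"grip": 0.1}])

```text
t: 3.62
position: [0.4303, -0.3109, 0.0218]
eef_rot: [[0.0, 0.931, 0.365], [-0.0, 0.365, -0.931], [-1.0, -0.0, 0.0]]
ft_force: [-0.8, 0.3, -0.2]
finger_gap: 0.101
```

play_rows(steps=[{"dx": -0.02,"dy": 0,"dz": 0,"wx": 0,"wy": 0,"wz": 0,"grip": 0.1},{"dx": -0.05,"dy": 0,"dz": 0,"wx": 0,"wy": 0,"wz": 0,"grip": 0.1},{"dx": -0.08,"dy": 0,"dz": 0,"wx": 0,"wy": 0,"wz": 0,"grip": 0.1},{"dx": -0.1,"dy": 0,"dz": 0,"wx": 0,"wy": 0,"wz": 0,"grip": 0.1},{"dx": -0.11,"dy": 0,"dz": 0,"wx": 0,"wy": 0,"wz": 0,"grip": 0.1}])

```text
t: 4.25
position: [0.4306, -0.3111, 0.1329]
eef_rot: [[0.001, 0.931, 0.365], [-0.001, 0.365, -0.931], [-1.0, 0.001, 0.002]]
ft_force: [0.1, -0.1, -0.3]
finger_gap: 0.095
```

```bash
python3 - <<'E'
from h import *
cv2.imwrite('pics/w3.png',np.vstack([optics.snapshot('wrist')[100:],optics.snapshot('scene')[:280]])[:,:,::-1])
E
python3 go.py .504 -.0985 .13
```

```text
t 4.35 pos [ 0.4306 -0.3111  0.1325] gap 0.1 F [0.5 0.1 0.2] q [-40.   5.  85.  -0.  90.  29.]
d(tool) mm [   2.4  146.  -171.2]
jaw dir deg -68.58 down [ 0.0012 -0.0011 -1.    ]
```

View pics/w3.png

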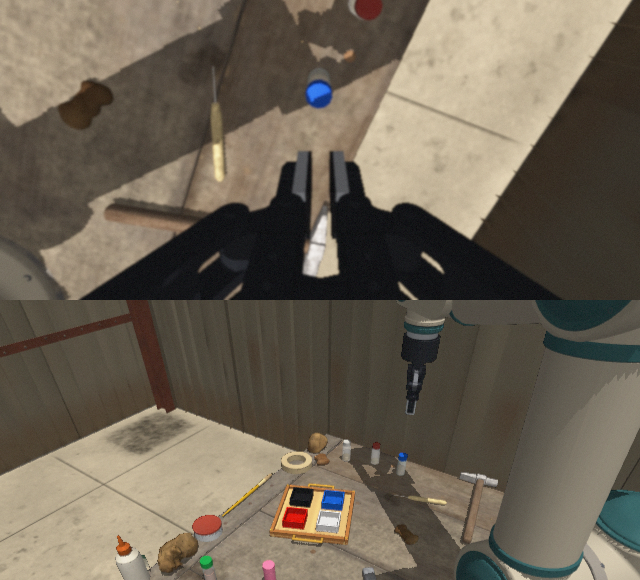

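The grasp missed: the vial still stands and the gap closed to 0.1. I'll check where the fingertips really are against the reported TCP.

```bash
python3 - <<'E'
from h import *
s=env.read_state();p=s['position'];R=s['eef_rot']
print(p,s['q'])
for c in('scene','wrist','top'):
    print(c,proj(c,p),proj(c,p-R[:,0]*.0187),[np.round(proj(c,p+R@np.array(o)),0) for o in((.1,0,0),(-.05,0,0))])
k=optics.calibration('wrist');print(R.T@(k['pose'][:3,3]-p), R.T@k['pose'][:3,:3])
a=optics.snapshot('scene')[60:180,360:460]
cv2.imwrite('pics/z.png',cv2.resize(a,None,fx=5,fy=5)[:,:,::-1])
t=optics.snapshot('top');cv2.imwrite('pics/t2.png',cv2.resize(t[130:330,300:500],None,fx=3,fy=3)[:,:,::-1])
E
```

```text
[ 0.43060371 -0.31114939  0.13250139] [-3.98318071e+01  5.37391669e+00  8.45161720e+01 -4.14198627e-03
  9.00166290e+01  2.87469130e+01]
scene [406.57531815 127.62486694] [407.67670202 120.60866301] [array([401., 162.]), array([410., 108.])]
wrist [320.58375221 231.702442  ] [320.62055173 245.58376479] [array([320., 186.]), array([321., 276.])]
top [438.09606041 230.35553409] [440.44326911 229.9472412 ] [array([427., 232.]), array([445., 229.])]
[-0.18262045  0.08300062 -0.00024505] [[ 5.08450100e-05 -3.25683054e-01  9.45479003e-01]
 [ 1.30940022e-04 -9.45478994e-01 -3.25683058e-01]
 [ 9.99999990e-01  1.40360399e-04 -5.42794280e-06]]
```

View pics/z.png

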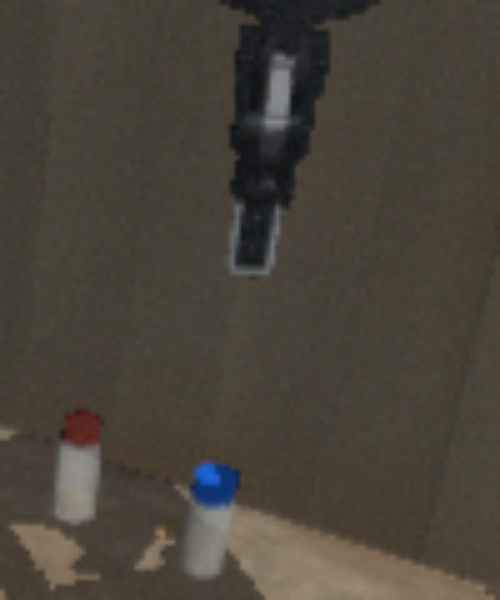

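View pics/t2.png

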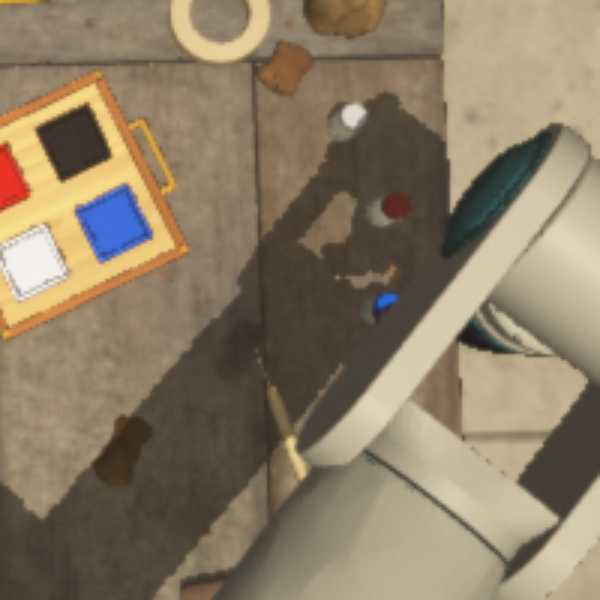

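Projected, the TCP should be at scene (407,128), but the fingertips show at (410,114), so they sit well above the reported TCP. I'll repeat the harmless descent with the jaws open and look from the side before closing.

play_rows(steps=[{"dx": 0.0,"dy": 0,"dz": 0,"wx": 0,"wy": 0,"wz": 0,"grip": 0.6},{"dx": 0.03,"dy": 0,"dz": 0,"wx": 0,"wy": 0,"wz": 0,"grip": 0.6},{"dx": 0.06,"dy": 0,"dz": 0,"wx": 0,"wy": 0,"wz": 0,"grip": 0.6},{"dx": 0.09,"dy": 0,"dz": 0,"wx": 0,"wy": 0,"wz": 0,"grip": 0.6},{"dx": 0.11,"dy": 0,"dz": 0,"wx": 0,"wy": 0,"wz": 0,"grip": 0.6}])

```text
t: 5.08
position: [0.4293, -0.3101, 0.0193]
eef_rot: [[-0.002, 0.931, 0.365], [0.002, 0.365, -0.931], [-1.0, -0.002, -0.003]]
ft_force: [0.4, 0.0, -0.0]
finger_gap: 0.601
```

```bash
python3 - <<'E'
from h import *
for i in range(3): optics.snapshot('top')
s=env.read_state();p=s['position'];R=s['eef_rot'];print(p,s['finger_gap'])
for c in('scene','wrist'): print(c,proj(c,p))
a=optics.snapshot('scene')[100:200,340:460];w=optics.snapshot('wrist')[100:300,200:440]
cv2.imwrite('pics/z2.png',np.vstack([cv2.resize(a,(600,500))[200:],cv2.resize(w,(600,500))[:300]])[:,:,::-1])
cv2.imwrite('pics/z3.png',cv2.resize(w,None,fx=3,fy=3)[:,:,::-1])
E
```

```text
[ 0.42936352 -0.31017729  0.02029265] 0.6014239052481427
scene [400.8178856  166.62981775]
wrist [320.59109547 231.72502893]
```

View pics/z2.png

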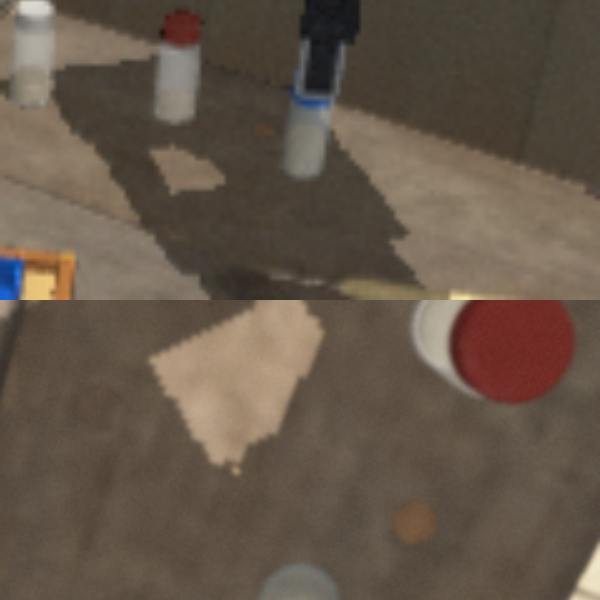

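View pics/z3.png

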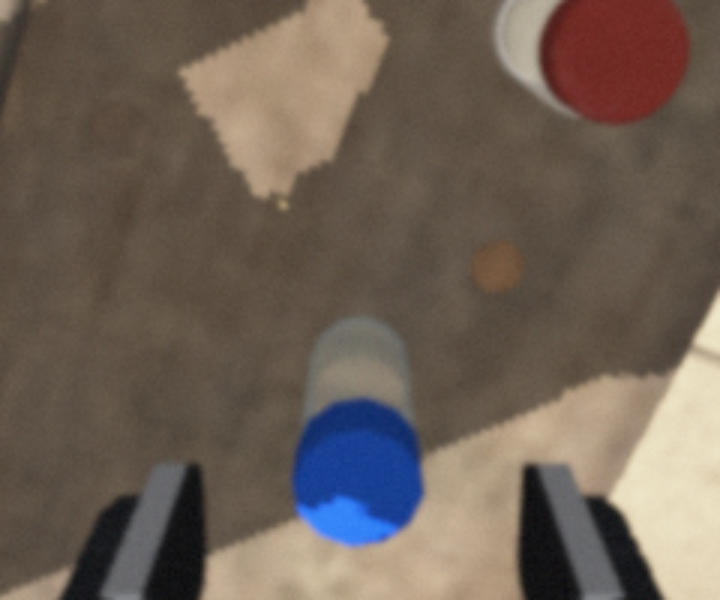

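```bash
python3 - <<'E'
from h import *
s=env.read_state();p=s['position'];R=s['eef_rot'];print(p)
k=optics.calibration('wrist')
print('nominal cap',proj('wrist',(.43,-.311,.058),k),'obs 319.3,257')
print('red',proj('wrist',(.5103,-.3208,.058),k),'obs ~405,118')
for dz in(0,.01,.02,.03,.04):
  kk=dict(k);T=k['pose'].copy();T[2,3]+=dz;kk['pose']=T
  a=proj('wrist',(.43,-.311,.058),kk); e=proj('wrist',np.array([.43,-.311,.058])+.0115*R[:,2],kk)
  print(dz,a,2*(e-a)[0],proj('wrist',(.5103,-.3208,.058),kk))
E
```

```text
[ 0.43057571 -0.31119232  0.02244552]
nominal cap [319.99259485 261.44724246] obs 319.3,257
red [407.31349889 118.3629639 ] obs ~405,118
0 [319.99259485 261.44724246] 44.975962119892756 [407.31349889 118.3629639 ]
0.01 [319.98794911 252.16283031] 42.555305903821136 [401.89619497 116.53953272]
0.02 [319.98377791 243.82677157] 40.38190684330743 [397.11120631 114.92893497]
0.03 [319.98001207 236.30082274] 38.4197217439405 [392.85393048 113.49596211]
0.04 [319.97659525 229.47236465] 36.63938824122067 [389.0416315  112.21276572]
```

The wrist camera's pose agrees with the world: cap and red vial fall where predicted. So the fingers themselves end short of the reported TCP. I'll estimate by how much.

```bash
python3 - <<'E'
from h import *
s=env.read_state();p=s['position'];R=s['eef_rot'];print(p)
k=optics.calibration('wrist')
for x in(0,-.01,-.02,-.03,-.04,-.05):
  print(x,'wrist +y corner',[np.round(proj('wrist',p+R@np.array([x,y,.0255]),k),0) for y in(.011,-.011)],'scene near',[np.round(proj('scene',p+R@np.array([x,y,sg*.0255])),0) for y in(.011,-.011) for sg in(1,-1)])
w=optics.snapshot('wrist')[:,150:490];a=optics.snapshot('scene')[100:180,350:450]
cv2.imwrite('pics/z4.png',cv2.resize(w,None,fx=2.2,fy=1.5)[:,:,::-1] if 0 else w[:,:,::-1]); cv2.imwrite('pics/z5.png',cv2.resize(a,None,fx=7,fy=7)[:,:,::-1])
E
```

```text
[ 0.43057571 -0.31119232  0.02244552]
0 wrist +y corner [array([363., 215.]), array([361., 248.])] scene near [array([397., 160.]), array([396., 171.]), array([405., 161.]), array([404., 172.])]
-0.01 wrist +y corner [array([365., 221.]), array([363., 256.])] scene near [array([398., 157.]), array([396., 167.]), array([406., 158.]), array([405., 168.])]
-0.02 wrist +y corner [array([367., 229.]), array([366., 264.])] scene near [array([398., 153.]), array([397., 164.]), array([407., 154.]), array([406., 165.])]
-0.03 wrist +y corner [array([370., 236.]), array([368., 274.])] scene near [array([398., 150.]), array([397., 161.]), array([407., 151.]), array([406., 162.])]
-0.04 wrist +y corner [array([373., 245.]), array([371., 284.])] scene near [array([399., 147.]), array([398., 157.]), array([408., 148.]), array([407., 158.])]
-0.05 wrist +y corner [array([376., 255.]), array([374., 296.])] scene near [array([399., 143.]), array([398., 154.]), array([408., 144.]), array([407., 155.])]
```

View pics/z4.png

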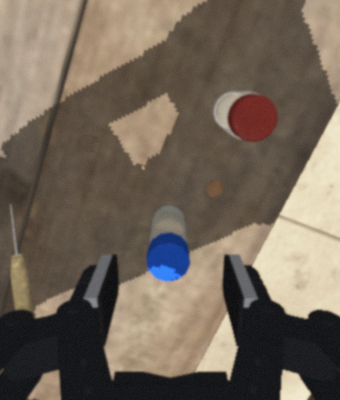

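View pics/z5.png

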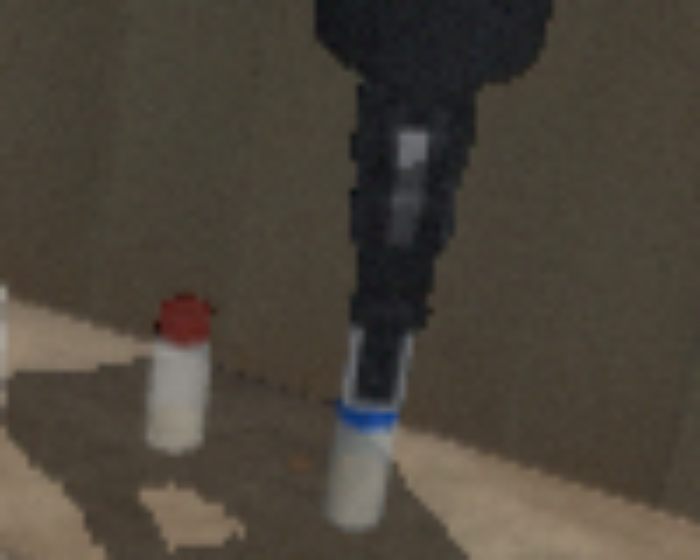

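Both views put the fingertips about 40 mm behind the reported TCP at 0.6 opening: scene tip edge (400..407,157), wrist pad corner (377,255). Laterally they are centred on the cap. From here I'll take the effective fingertip as the TCP plus about 38 mm of height, and descend 38 mm more in stages while watching the force.

play_rows(steps=[{"dx": 0.008,"dy": 0,"dz": 0,"wx": 0,"wy": 0,"wz": 0,"grip": 0.6},{"dx": 0.015,"dy": 0,"dz": 0,"wx": 0,"wy": 0,"wz": 0,"grip": 0.6},{"dx": 0.02,"dy": 0,"dz": 0,"wx": 0,"wy": 0,"wz": 0,"grip": 0.6},{"dx": 0.025,"dy": 0,"dz": 0,"wx": 0,"wy": 0,"wz": 0,"grip": 0.6},{"dx": 0.025,"dy": 0,"dz": 0,"wx": 0,"wy": 0,"wz": 0,"grip": 0.6}])

```text
t: 6.05
position: [0.43, -0.3107, -0.0038]
eef_rot: [[-0.001, 0.931, 0.365], [0.001, 0.365, -0.931], [-1.0, -0.0, -0.001]]
ft_force: [-0.2, 0.5, -0.5]
finger_gap: 0.606
```

play_rows(steps=[{"dx": 0.005,"dy": 0,"dz": 0,"wx": 0,"wy": 0,"wz": 0,"grip": 0.6},{"dx": 0.009,"dy": 0,"dz": 0,"wx": 0,"wy": 0,"wz": 0,"grip": 0.6},{"dx": 0.013,"dy": 0,"dz": 0,"wx": 0,"wy": 0,"wz": 0,"grip": 0.6},{"dx": 0.013,"dy": 0,"dz": 0,"wx": 0,"wy": 0,"wz": 0,"grip": 0.6},{"dx": 0.013,"dy": 0,"dz": 0,"wx": 0,"wy": 0,"wz": 0,"grip": 0.6}])

```text
t: 6.68
position: [0.4303, -0.311, -0.0162]
eef_rot: [[0.0, 0.931, 0.365], [-0.0, 0.365, -0.931], [-1.0, 0.0, 0.0]]
ft_force: [-0.3, -0.3, -0.1]
finger_gap: 0.604
```

```bash
python3 - <<'E'
from h import *
w=optics.snapshot('wrist')[150:350,220:420];a=optics.snapshot('scene')[110:190,360:440]
cv2.imwrite('pics/z6.png',np.hstack([cv2.resize(w,(400,400)),cv2.resize(a,(400,400))])[:,:,::-1])
E
python3 go.py .43 -.311 0
```

```text
t 6.78 pos [ 0.4304 -0.311  -0.0161] gap 0.602 F [ 0.3 -0.3 -0.3] q [-40.  14.  93.  -0.  73.  29.]
d(tool) mm [-16.1  -0.4  -0.2]
jaw dir deg -68.58 down [ 4.e-04 -4.e-04 -1.e+00]
```

View pics/z6.png

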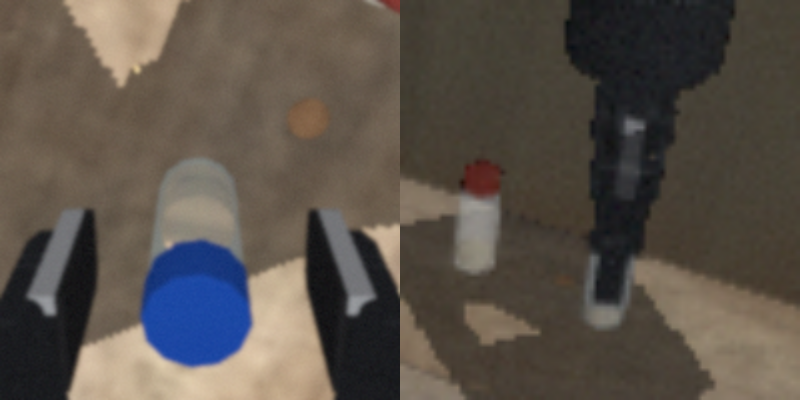

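The TCP reads 16 mm below the table with no contact, which confirms the offset. The jaws straddle the vial, so I close.

play_rows(steps=[{"dx": 0,"dy": 0,"dz": 0,"wx": 0,"wy": 0,"wz": 0,"grip": 0.1},{"dx": 0,"dy": 0,"dz": 0,"wx": 0,"wy": 0,"wz": 0,"grip": 0.1},{"dx": 0,"dy": 0,"dz": 0,"wx": 0,"wy": 0,"wz": 0,"grip": 0.1},{"dx": 0,"dy": 0,"dz": 0,"wx": 0,"wy": 0,"wz": 0,"grip": 0.1},{"dx": 0,"dy": 0,"dz": 0,"wx": 0,"wy": 0,"wz": 0,"grip": 0.1}])

```text
t: 7.4
position: [0.4304, -0.311, -0.016]
eef_rot: [[0.0, 0.931, 0.365], [-0.0, 0.365, -0.931], [-1.0, 0.0, 0.001]]
ft_force: [0.2, 0.5, 3.0]
finger_gap: 0.252
```

play_rows(steps=[{"dx": -0.01,"dy": 0,"dz": 0,"wx": 0,"wy": 0,"wz": 0,"grip": 0.1},{"dx": -0.03,"dy": 0,"dz": 0,"wx": 0,"wy": 0,"wz": 0,"grip": 0.1},{"dx": -0.06,"dy": 0,"dz": 0,"wx": 0,"wy": 0,"wz": 0,"grip": 0.1},{"dx": -0.09,"dy": 0,"dz": 0,"wx": 0,"wy": 0,"wz": 0,"grip": 0.1},{"dx": -0.09,"dy": 0,"dz": 0,"wx": 0,"wy": 0,"wz": 0,"grip": 0.1}])

```text
t: 8.02
position: [0.4315, -0.3119, 0.0767]
eef_rot: [[0.004, 0.931, 0.365], [-0.004, 0.365, -0.931], [-1.0, 0.003, 0.005]]
ft_force: [-1.4, 0.3, -0.2]
finger_gap: 0.252
```

```bash
python3 - <<'E'
from h import *
w=optics.snapshot('wrist')[150:350,220:420];a=optics.snapshot('scene')[80:180,360:460]
cv2.imwrite('pics/z7.png',np.hstack([cv2.resize(w,(400,400)),cv2.resize(a,(400,400))])[:,:,::-1])
E
python3 go.py .504 -.0985 .074
```

```text
t 8.12 pos [ 0.43   -0.3107  0.0733] gap 0.249 F [ 0.4  0.4 -1.1] q [-40.   8.  89.  -0.  83.  29.]
d(tool) mm [  -0.7  146.4 -170.5]
jaw dir deg -68.58 down [-4.e-04  3.e-04 -1.e+00]
```

View pics/z7.png

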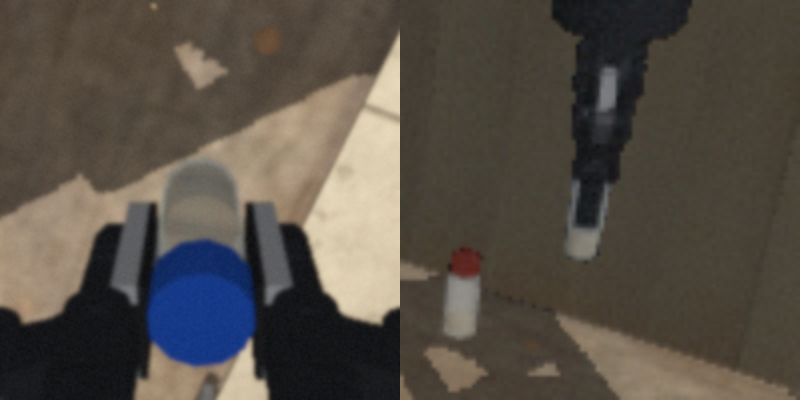

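The blue vial is held upright and square in the jaws, at gap 0.25. Moving over the blue holder.

play_rows(steps=[{"dx": 0,"dy": 0.02,"dz": -0.023,"wx": 0,"wy": 0,"wz": 0,"grip": 0.1},{"dx": 0,"dy": 0.055,"dz": -0.064,"wx": 0,"wy": 0,"wz": 0,"grip": 0.1},{"dx": 0,"dy": 0.095,"dz": -0.111,"wx": 0,"wy": 0,"wz": 0,"grip": 0.1},{"dx": 0,"dy": 0.13,"dz": -0.151,"wx": 0,"wy": 0,"wz": 0,"grip": 0.1},{"dx": 0,"dy": 0.1465,"dz": -0.1705,"wx": 0,"wy": 0,"wz": 0,"grip": 0.1}])

```text
t: 8.75
position: [0.5039, -0.0959, 0.072]
eef_rot: [[-0.003, 0.93, 0.367], [0.001, 0.367, -0.93], [-1.0, -0.002, -0.002]]
ft_force: [-0.1, -0.3, 0.5]
finger_gap: 0.248
```

```bash
python3 - <<'E'
from h import *
for i in range(2): optics.snapshot('top')
k=optics.calibration('wrist')
w=optics.snapshot('wrist').copy()
for q in((.572,-.066),(.504,-.0985),(.54,.001),(.472,-.031)):
    cv2.circle(w,tuple(proj('wrist',(*q,.03),k).astype(int)),3,(0,255,0),-1)
cv2.imwrite('pics/z8.png',w[:,:,::-1])
E
python3 go.py .504 -.0985 -.001
```

```text
t 8.9 pos [ 0.5037 -0.0976  0.0722] gap 0.249 F [ 0.1  0.6 -0.3] q [-15.   5.  92.  -0.  83.  53.]
d(tool) mm [73.2  0.1  1.1]
jaw dir deg -68.45 down [-2.7e-03  5.0e-04 -1.0e+00]
```

View pics/z8.png

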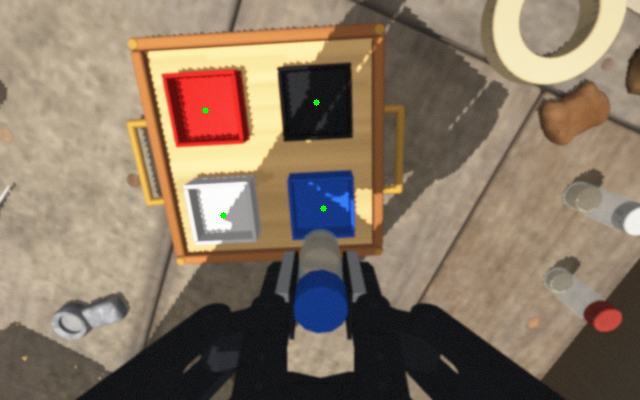

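The predicted rim centres (green dots) lie within about 2 px of the visible ones. Lowering.

play_rows(steps=[{"dx": 0.02,"dy": 0,"dz": 0,"wx": 0,"wy": 0,"wz": 0,"grip": 0.1},{"dx": 0.045,"dy": 0,"dz": 0,"wx": 0,"wy": 0,"wz": 0,"grip": 0.1},{"dx": 0.062,"dy": 0,"dz": 0,"wx": 0,"wy": 0,"wz": 0,"grip": 0.1},{"dx": 0.069,"dy": 0,"dz": 0,"wx": 0,"wy": 0,"wz": 0,"grip": 0.1},{"dx": 0.074,"dy": 0,"dz": 0,"wx": 0,"wy": 0,"wz": 0,"grip": 0.1}])

```text
t: 9.52
position: [0.5045, -0.099, -0.0003]
eef_rot: [[0.0, 0.931, 0.365], [-0.0, 0.365, -0.931], [-1.0, 0.0, 0.0]]
ft_force: [-0.8, 0.6, -1.3]
finger_gap: 0.253
```

```bash
python3 - <<'E'
from h import *
optics.snapshot('top')
w=optics.snapshot('wrist')[130:350,210:430];a=optics.snapshot('scene')[150:250,260:380]
cv2.imwrite('pics/z9.png',np.hstack([cv2.resize(w,(400,400)),cv2.resize(a,(400,400))])[:,:,::-1])
E
python3 go.py .504 -.0985 -.002
```

```text
t 9.68 pos [ 5.047e-01 -9.880e-02  1.000e-04] gap 0.25 F [ 0.1  0.7 -0.4] q [-15.  10.  95.  -0.  75.  53.]
d(tool) mm [ 2.1 -0.5 -0.6]
jaw dir deg -68.58 down [ 7.e-04 -3.e-04 -1.e+00]
```

View pics/z9.png

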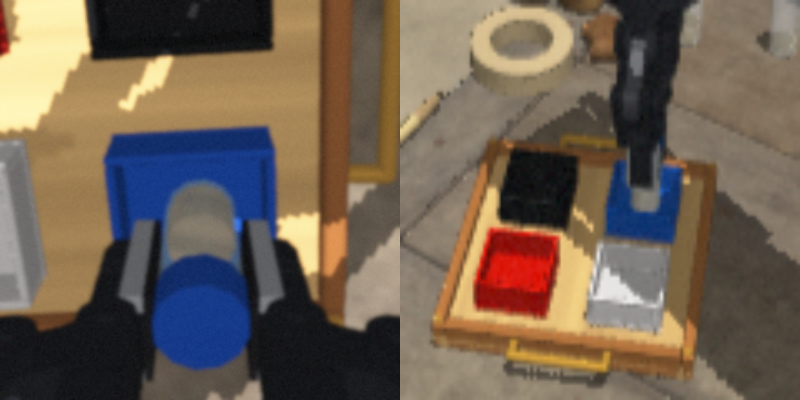

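play_rows(steps=[{"dx": 0.001,"dy": 0,"dz": 0,"wx": 0,"wy": 0,"wz": 0,"grip": 0.1},{"dx": 0.002,"dy": 0,"dz": 0,"wx": 0,"wy": 0,"wz": 0,"grip": 0.1},{"dx": 0.0025,"dy": 0,"dz": 0,"wx": 0,"wy": 0,"wz": 0,"grip": 0.1},{"dx": 0.0025,"dy": 0,"dz": 0,"wx": 0,"wy": 0,"wz": 0,"grip": 0.1},{"dx": 0.0025,"dy": 0,"dz": 0,"wx": 0,"wy": 0,"wz": 0,"grip": 0.1}])

```text
t: 10.3
position: [0.5047, -0.0987, -0.002]
eef_rot: [[0.001, 0.931, 0.365], [-0.0, 0.365, -0.931], [-1.0, 0.001, 0.001]]
ft_force: [-1.3, 0.2, 4.7]
finger_gap: 0.252
```

play_rows(steps=[{"dx": 0,"dy": 0,"dz": 0,"wx": 0,"wy": 0,"wz": 0,"grip": 0.35},{"dx": 0,"dy": 0,"dz": 0,"wx": 0,"wy": 0,"wz": 0,"grip": 0.5},{"dx": 0,"dy": 0,"dz": 0,"wx": 0,"wy": 0,"wz": 0,"grip": 0.5},{"dx": -0.005,"dy": 0,"dz": 0,"wx": 0,"wy": 0,"wz": 0,"grip": 0.5},{"dx": -0.03,"dy": 0,"dz": 0,"wx": 0,"wy": 0,"wz": 0,"grip": 0.5}])

```text
t: 10.92
position: [0.5031, -0.0983, 0.0262]
eef_rot: [[-0.003, 0.931, 0.365], [0.001, 0.365, -0.931], [-1.0, -0.003, -0.002]]
ft_force: [0.8, -0.4, 0.1]
finger_gap: 0.506
```

play_rows(steps=[{"dx": -0.02,"dy": 0,"dz": 0,"wx": 0,"wy": 0,"wz": 0,"grip": 0.6},{"dx": -0.05,"dy": 0,"dz": 0,"wx": 0,"wy": 0,"wz": 0,"grip": 0.6},{"dx": -0.06,"dy": 0,"dz": 0,"wx": 0,"wy": 0,"wz": 0,"grip": 0.6},{"dx": -0.06,"dy": 0,"dz": 0,"wx": 0,"wy": 0,"wz": 0,"grip": 0.6},{"dx": -0.06,"dy": 0,"dz": 0,"wx": 0,"wy": 0,"wz": 0,"grip": 0.6}])

```text
t: 11.55
position: [0.5037, -0.0985, 0.0858]
eef_rot: [[-0.002, 0.931, 0.365], [0.0, 0.365, -0.931], [-1.0, -0.002, -0.001]]
ft_force: [0.6, -0.3, -0.5]
finger_gap: 0.601
```

```bash
python3 - <<'E'
from h import *
w=optics.snapshot('wrist')[50:350,120:480];a=optics.snapshot('scene')[150:250,260:380]
cv2.imwrite('pics/z10.png',np.hstack([cv2.resize(w,(400,400)),cv2.resize(a,(400,400))])[:,:,::-1])
E
python3 go.py .510 -.3207 .10
```

```text
t 11.65 pos [ 0.5037 -0.0985  0.0859] gap 0.598 F [ 0.8 -1.2  0. ] q [-15.   5.  91.  -0.  85.  53.]
d(tool) mm [-14.2 -75.3 209.1]
jaw dir deg -68.58 down [-2.1e-03  5.0e-04 -1.0e+00]
```

View pics/z10.png

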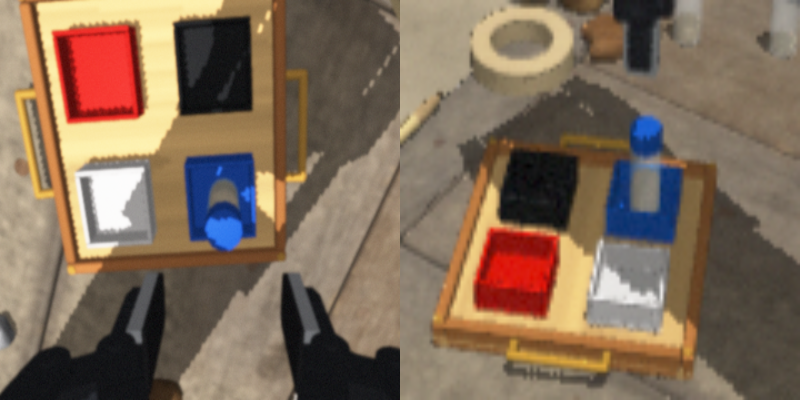

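Blue stands upright in its holder, and touchdown showed 4.7 N. Next is red.

play_rows(steps=[{"dx": -0.005,"dy": -0.01,"dz": 0.03,"wx": 0,"wy": 0,"wz": 0,"grip": 0.6},{"dx": -0.01,"dy": -0.029,"dz": 0.08,"wx": 0,"wy": 0,"wz": 0,"grip": 0.6},{"dx": -0.014,"dy": -0.048,"dz": 0.133,"wx": 0,"wy": 0,"wz": 0,"grip": 0.6},{"dx": -0.014,"dy": -0.066,"dz": 0.183,"wx": 0,"wy": 0,"wz": 0,"grip": 0.6},{"dx": -0.014,"dy": -0.0753,"dz": 0.209,"wx": 0,"wy": 0,"wz": 0,"grip": 0.6}])

```text
t: 12.28
position: [0.5098, -0.3231, 0.1001]
eef_rot: [[-0.001, 0.932, 0.363], [0.001, 0.363, -0.932], [-1.0, -0.001, -0.001]]
ft_force: [0.4, 0.5, -0.1]
finger_gap: 0.606
```

```bash
python3 - <<'E'
from h import *
for i in range(4): optics.snapshot('top')
E
python3 wr.py red .058 .5103 -.3208 pics/wr.png;  python3 go.py .510 -.3207 -.016
```

```text
red px [319.3 207.1] exp (np.int64(321), np.int64(208)) [ 21  22  28  28 610] [ 0.5106 -0.3188  0.058 ]
t 12.53 pos [ 0.5105 -0.3198  0.1005] gap 0.601 F [-0.1  1.6  0. ] q [-36.  18.  74.   0.  88.  33.]
d(tool) mm [116.5  -0.7   0.8]
jaw dir deg -68.56 down [-9.e-04  1.e-03 -1.e+00]
```

View pics/wr.png

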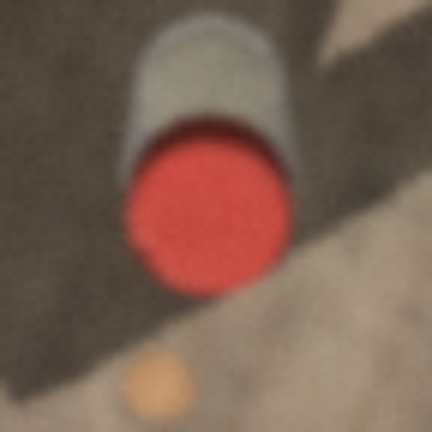

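The red cap is at (319,207), giving (0.5106,-0.319), which is directly under the tool. Grasp and lift.

play_rows(steps=[{"dx": 0.035,"dy": 0,"dz": 0,"wx": 0,"wy": 0,"wz": 0,"grip": 0.6},{"dx": 0.07,"dy": 0,"dz": 0,"wx": 0,"wy": 0,"wz": 0,"grip": 0.6},{"dx": 0.1,"dy": 0,"dz": 0,"wx": 0,"wy": 0,"wz": 0,"grip": 0.6},{"dx": 0.116,"dy": 0,"dz": 0,"wx": 0,"wy": 0,"wz": 0,"grip": 0.6},{"dx": 0.116,"dy": 0,"dz": 0,"wx": 0,"wy": 0,"wz": 0,"grip": 0.6}])

```text
t: 13.15
position: [0.5103, -0.3197, -0.0156]
eef_rot: [[-0.002, 0.931, 0.366], [0.001, 0.366, -0.931], [-1.0, -0.001, -0.002]]
ft_force: [-0.2, 1.3, 0.7]
finger_gap: 0.599
```

play_rows(steps=[{"dx": 0,"dy": 0,"dz": 0,"wx": 0,"wy": 0,"wz": 0,"grip": 0.6},{"dx": 0,"dy": 0,"dz": 0,"wx": 0,"wy": 0,"wz": 0,"grip": 0.1},{"dx": 0,"dy": 0,"dz": 0,"wx": 0,"wy": 0,"wz": 0,"grip": 0.1},{"dx": 0,"dy": 0,"dz": 0,"wx": 0,"wy": 0,"wz": 0,"grip": 0.1},{"dx": 0,"dy": 0,"dz": 0,"wx": 0,"wy": 0,"wz": 0,"grip": 0.1}])

```text
t: 13.78
position: [0.5112, -0.3212, -0.0136]
eef_rot: [[0.002, 0.931, 0.365], [-0.001, 0.365, -0.931], [-1.0, 0.001, 0.002]]
ft_force: [-1.0, 1.3, 5.7]
finger_gap: 0.251
```

play_rows(steps=[{"dx": -0.01,"dy": 0,"dz": 0,"wx": 0,"wy": 0,"wz": 0,"grip": 0.1},{"dx": -0.04,"dy": 0,"dz": 0,"wx": 0,"wy": 0,"wz": 0,"grip": 0.1},{"dx": -0.08,"dy": 0,"dz": 0,"wx": 0,"wy": 0,"wz": 0,"grip": 0.1},{"dx": -0.12,"dy": 0,"dz": 0,"wx": 0,"wy": 0,"wz": 0,"grip": 0.1},{"dx": -0.12,"dy": 0,"dz": 0,"wx": 0,"wy": 0,"wz": 0,"grip": 0.1}])

```text
t: 14.4
position: [0.5123, -0.322, 0.1099]
eef_rot: [[0.006, 0.931, 0.365], [-0.005, 0.365, -0.931], [-1.0, 0.004, 0.007]]
ft_force: [-0.7, 0.4, -0.9]
finger_gap: 0.251
```

```bash
python3 - <<'E'
from h import *
w=optics.snapshot('wrist')[150:350,220:420];a=optics.snapshot('scene')[70:190,320:440]
cv2.imwrite('pics/z11.png',np.hstack([cv2.resize(w,(400,400)),cv2.resize(a,(400,400))])[:,:,::-1])
E
python3 go.py .540 .001 .104
```

```text
t 14.5 pos [ 0.5105 -0.3207  0.1051] gap 0.25 F [-0.3  0.3 -1.8] q [-36.  18.  73.  -0.  89.  33.]
d(tool) mm [   1.1  145.  -288.7]
jaw dir deg -68.58 down [-0. -0. -1.]
```

View pics/z11.png

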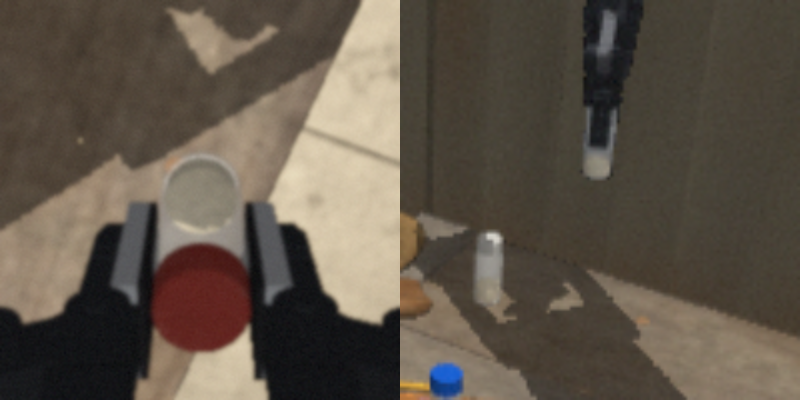

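Red is held. Moving to the red holder at height, with the base above 0.11 m, clear of the placed blue vial.

play_rows(steps=[{"dx": 0,"dy": 0.011,"dz": -0.022,"wx": 0,"wy": 0,"wz": 0,"grip": 0.1},{"dx": 0,"dy": 0.031,"dz": -0.062,"wx": 0,"wy": 0,"wz": 0,"grip": 0.1},{"dx": 0,"dy": 0.054,"dz": -0.108,"wx": 0,"wy": 0,"wz": 0,"grip": 0.1},{"dx": 0,"dy": 0.077,"dz": -0.154,"wx": 0,"wy": 0,"wz": 0,"grip": 0.1},{"dx": 0,"dy": 0.1,"dz": -0.2,"wx": 0,"wy": 0,"wz": 0,"grip": 0.1}])

```text
t: 15.12
position: [0.5296, -0.0951, 0.1038]
eef_rot: [[-0.002, 0.931, 0.366], [0.001, 0.366, -0.931], [-1.0, -0.002, -0.002]]
ft_force: [0.9, 0.8, -0.7]
finger_gap: 0.248
```

play_rows(steps=[{"dx": 0,"dy": 0.022,"dz": -0.042,"wx": 0,"wy": 0,"wz": 0,"grip": 0.1},{"dx": 0,"dy": 0.038,"dz": -0.075,"wx": 0,"wy": 0,"wz": 0,"grip": 0.1},{"dx": 0,"dy": 0.045,"dz": -0.0887,"wx": 0,"wy": 0,"wz": 0,"grip": 0.1},{"dx": 0.02,"dy": 0.045,"dz": -0.0887,"wx": 0,"wy": 0,"wz": 0,"grip": 0.1},{"dx": 0.03,"dy": 0.045,"dz": -0.0887,"wx": 0,"wy": 0,"wz": 0,"grip": 0.1}])

```text
t: 15.75
position: [0.539, 0.0011, 0.0733]
eef_rot: [[-0.003, 0.931, 0.365], [-0.0, 0.365, -0.931], [-1.0, -0.003, -0.001]]
ft_force: [-0.4, 0.4, -1.3]
finger_gap: 0.25
```

```bash
python3 - <<'E'
from h import *
for i in range(2): optics.snapshot('top')
k=optics.calibration('wrist')
w=optics.snapshot('wrist').copy()
for q in((.572,-.066),(.504,-.0985),(.54,.001),(.472,-.031)):
    cv2.circle(w,tuple(proj('wrist',(*q,.03),k).astype(int)),3,(0,255,0),-1)
cv2.imwrite('pics/z12.png',w[:,:,::-1])
E
python3 go.py .540 .001 .002
```

```text
t 15.9 pos [0.5396 0.0006 0.0745] gap 0.249 F [ 1.  -0.7 -0.9] q [-4.  9. 87. -0. 84. 65.]
d(tool) mm [72.5  0.7 -0.1]
jaw dir deg -68.62 down [-0.0018 -0.     -1.    ]
```

View pics/z12.png

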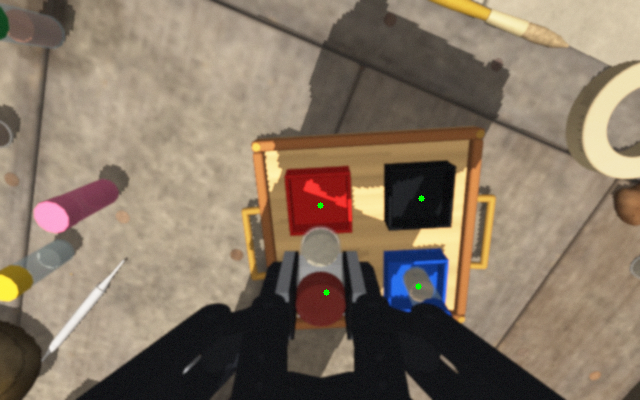

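play_rows(steps=[{"dx": 0.02,"dy": 0.002,"dz": -0.001,"wx": 0,"wy": 0,"wz": 0,"grip": 0.1},{"dx": 0.045,"dy": 0.002,"dz": -0.001,"wx": 0,"wy": 0,"wz": 0,"grip": 0.1},{"dx": 0.062,"dy": 0.002,"dz": -0.001,"wx": 0,"wy": 0,"wz": 0,"grip": 0.1},{"dx": 0.07,"dy": 0.002,"dz": -0.001,"wx": 0,"wy": 0,"wz": 0,"grip": 0.1},{"dx": 0.074,"dy": 0.002,"dz": -0.001,"wx": 0,"wy": 0,"wz": 0,"grip": 0.1}])

```text
t: 16.52
position: [0.542, 0.0025, 0.0014]
eef_rot: [[0.001, 0.931, 0.365], [-0.0, 0.365, -0.931], [-1.0, 0.0, 0.0]]
ft_force: [-0.2, -0.4, -0.1]
finger_gap: 0.252
```

play_rows(steps=[{"dx": 0.001,"dy": 0,"dz": 0,"wx": 0,"wy": 0,"wz": 0,"grip": 0.1},{"dx": 0.002,"dy": 0,"dz": 0,"wx": 0,"wy": 0,"wz": 0,"grip": 0.1},{"dx": 0.002,"dy": 0,"dz": 0,"wx": 0,"wy": 0,"wz": 0,"grip": 0.1},{"dx": 0.002,"dy": 0,"dz": 0,"wx": 0,"wy": 0,"wz": 0,"grip": 0.1},{"dx": 0.002,"dy": 0,"dz": 0,"wx": 0,"wy": 0,"wz": 0,"grip": 0.1}])

```text
t: 17.15
position: [0.5423, 0.0026, 0.0004]
eef_rot: [[0.002, 0.931, 0.365], [-0.0, 0.365, -0.931], [-1.0, 0.002, 0.001]]
ft_force: [-1.8, 0.5, 5.8]
finger_gap: 0.247
```

```bash
python3 go.py .540 .001 -.002; python3 - <<'E'
from h import *
w=optics.snapshot('wrist')[130:350,210:430];a=optics.snapshot('scene')[150:250,260:380]
cv2.imwrite('pics/z13.png',np.hstack([cv2.resize(w,(400,400)),cv2.resize(a,(400,400))])[:,:,::-1])
E
```

```text
t 17.15 pos [5.423e-01 2.600e-03 4.000e-04] gap 0.247 F [-1.8  0.5  5.8] q [-4. 14. 90. -0. 75. 65.]
d(tool) mm [ 2.4 -2.7  0.7]
jaw dir deg -68.58 down [ 1.7e-03 -2.0e-04 -1.0e+00]
```

View pics/z13.png

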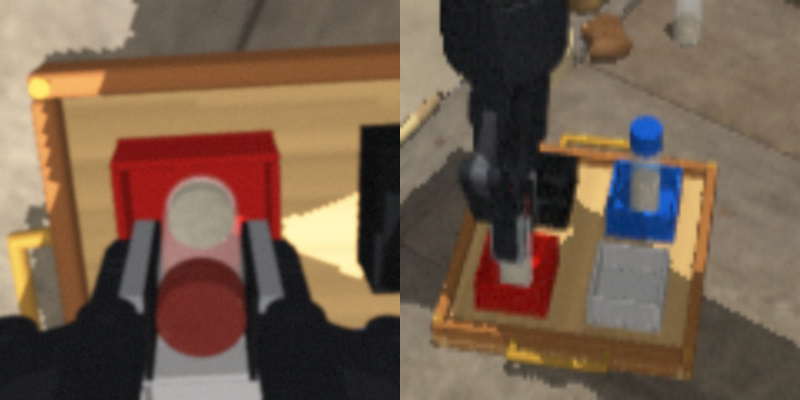

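Contact force reads 5.8 N and the vial is centred on the holder floor. Release.

play_rows(steps=[{"dx": 0,"dy": 0,"dz": 0,"wx": 0,"wy": 0,"wz": 0,"grip": 0.35},{"dx": 0,"dy": 0,"dz": 0,"wx": 0,"wy": 0,"wz": 0,"grip": 0.5},{"dx": 0,"dy": 0,"dz": 0,"wx": 0,"wy": 0,"wz": 0,"grip": 0.5},{"dx": -0.005,"dy": 0,"dz": 0,"wx": 0,"wy": 0,"wz": 0,"grip": 0.5},{"dx": -0.03,"dy": 0,"dz": 0,"wx": 0,"wy": 0,"wz": 0,"grip": 0.5}])

```text
t: 17.88
position: [0.5404, 0.0027, 0.0281]
eef_rot: [[-0.004, 0.931, 0.365], [0.0, 0.365, -0.931], [-1.0, -0.003, -0.001]]
ft_force: [0.7, 0.1, 1.6]
finger_gap: 0.494
```

play_rows(steps=[{"dx": -0.03,"dy": 0,"dz": 0,"wx": 0,"wy": 0,"wz": 0,"grip": 0.6},{"dx": -0.065,"dy": 0,"dz": 0,"wx": 0,"wy": 0,"wz": 0,"grip": 0.6},{"dx": -0.07,"dy": 0,"dz": 0,"wx": 0,"wy": 0,"wz": 0,"grip": 0.6},{"dx": -0.07,"dy": 0,"dz": 0,"wx": 0,"wy": 0,"wz": 0,"grip": 0.6},{"dx": -0.07,"dy": 0,"dz": 0,"wx": 0,"wy": 0,"wz": 0,"grip": 0.6}])

```text
t: 18.5
position: [0.5408, 0.0027, 0.0975]
eef_rot: [[-0.003, 0.931, 0.365], [0.0, 0.365, -0.931], [-1.0, -0.003, -0.001]]
ft_force: [-0.4, 0.1, -0.6]
finger_gap: 0.597
```

```bash
python3 - <<'E'
from h import *
w=optics.snapshot('wrist')[50:350,120:480];a=optics.snapshot('scene')[150:250,260:380]
cv2.imwrite('pics/z14.png',np.hstack([cv2.resize(w,(400,400)),cv2.resize(a,(400,400))])[:,:,::-1])
E
python3 go.py .5832 -.2905 .10
```

```text
t 18.6 pos [0.541  0.0027 0.0978] gap 0.6 F [-0.1  1.2 -0.4] q [-4.  8. 85. -0. 86. 65.]
d(tool) mm [ -2.3 -67.7 288.3]
jaw dir deg -68.58 down [-2.4e-03  1.0e-04 -1.0e+00]
```

View pics/z14.png

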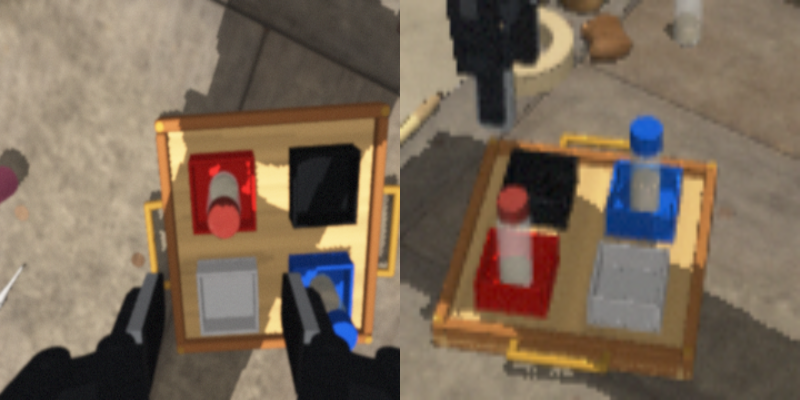

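Red stands in its holder. Next is white.

play_rows(steps=[{"dx": 0,"dy": -0.007,"dz": 0.03,"wx": 0,"wy": 0,"wz": 0,"grip": 0.6},{"dx": 0,"dy": -0.018,"dz": 0.08,"wx": 0,"wy": 0,"wz": 0,"grip": 0.6},{"dx": 0,"dy": -0.032,"dz": 0.137,"wx": 0,"wy": 0,"wz": 0,"grip": 0.6},{"dx": 0,"dy": -0.046,"dz": 0.195,"wx": 0,"wy": 0,"wz": 0,"grip": 0.6},{"dx": 0,"dy": -0.058,"dz": 0.248,"wx": 0,"wy": 0,"wz": 0,"grip": 0.6}])

```text
t: 19.23
position: [0.5779, -0.2513, 0.0983]
eef_rot: [[-0.001, 0.931, 0.365], [0.0, 0.365, -0.931], [-1.0, -0.001, -0.001]]
ft_force: [0.1, 1.0, 0.7]
finger_gap: 0.595
```

play_rows(steps=[{"dx": 0,"dy": -0.007,"dz": 0.03,"wx": 0,"wy": 0,"wz": 0,"grip": 0.6},{"dx": 0,"dy": -0.0097,"dz": 0.0403,"wx": 0,"wy": 0,"wz": 0,"grip": 0.6},{"dx": 0,"dy": -0.0097,"dz": 0.0403,"wx": 0,"wy": 0,"wz": 0,"grip": 0.6},{"dx": 0,"dy": -0.0097,"dz": 0.0403,"wx": 0,"wy": 0,"wz": 0,"grip": 0.6},{"dx": 0,"dy": -0.0097,"dz": 0.0403,"wx": 0,"wy": 0,"wz": 0,"grip": 0.6}])

```text
t: 19.85
position: [0.5842, -0.2893, 0.0995]
eef_rot: [[0.0, 0.93, 0.367], [-0.0, 0.367, -0.93], [-1.0, 0.0, 0.0]]
ft_force: [-0.2, 0.4, -0.2]
finger_gap: 0.599
```

```bash
python3 wr.py white .058 .5832 -.2905 pics/ww.png;  python3 go.py .5832 -.2905 -.016
```

```text
white px [319.3 209.9] exp (np.int64(321), np.int64(209)) [ 21  25  27  25 544] [ 0.5826 -0.2891  0.058 ]
t 19.9 pos [ 0.5841 -0.2895  0.0995] gap 0.601 F [ 0.  -0.3 -0.9] q [-30.  26.  64.   0.  90.  39.]
d(tool) mm [115.5  -1.3   0.6]
jaw dir deg -68.51 down [ 3.e-04 -1.e-04 -1.e+00]
```

View pics/ww.png

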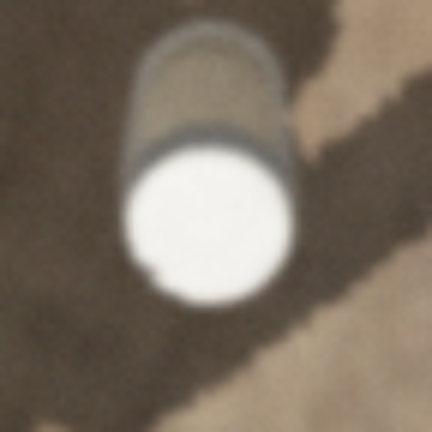

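The white cap is at (319,210), giving (0.583,-0.289). Grasp.

play_rows(steps=[{"dx": 0.035,"dy": -0.001,"dz": 0,"wx": 0,"wy": 0,"wz": 0,"grip": 0.6},{"dx": 0.07,"dy": -0.001,"dz": 0,"wx": 0,"wy": 0,"wz": 0,"grip": 0.6},{"dx": 0.1,"dy": -0.001,"dz": 0,"wx": 0,"wy": 0,"wz": 0,"grip": 0.6},{"dx": 0.1155,"dy": -0.001,"dz": 0,"wx": 0,"wy": 0,"wz": 0,"grip": 0.6},{"dx": 0.1155,"dy": -0.001,"dz": 0,"wx": 0,"wy": 0,"wz": 0,"grip": 0.6}])

```text
t: 20.52
position: [0.5825, -0.2903, -0.0171]
eef_rot: [[-0.002, 0.931, 0.365], [0.001, 0.365, -0.931], [-1.0, -0.001, -0.001]]
ft_force: [0.1, 0.4, 0.1]
finger_gap: 0.601
```

play_rows(steps=[{"dx": 0,"dy": 0,"dz": 0,"wx": 0,"wy": 0,"wz": 0,"grip": 0.6},{"dx": 0,"dy": 0,"dz": 0,"wx": 0,"wy": 0,"wz": 0,"grip": 0.1},{"dx": 0,"dy": 0,"dz": 0,"wx": 0,"wy": 0,"wz": 0,"grip": 0.1},{"dx": 0,"dy": 0,"dz": 0,"wx": 0,"wy": 0,"wz": 0,"grip": 0.1},{"dx": 0,"dy": 0,"dz": 0,"wx": 0,"wy": 0,"wz": 0,"grip": 0.1}])

```text
t: 21.15
position: [0.5837, -0.2913, -0.0149]
eef_rot: [[0.002, 0.931, 0.365], [-0.001, 0.365, -0.931], [-1.0, 0.001, 0.002]]
ft_force: [-0.8, 0.2, 6.4]
finger_gap: 0.251
```

play_rows(steps=[{"dx": -0.01,"dy": 0,"dz": 0,"wx": 0,"wy": 0,"wz": 0,"grip": 0.1},{"dx": -0.04,"dy": 0,"dz": 0,"wx": 0,"wy": 0,"wz": 0,"grip": 0.1},{"dx": -0.08,"dy": 0,"dz": 0,"wx": 0,"wy": 0,"wz": 0,"grip": 0.1},{"dx": -0.12,"dy": 0,"dz": 0,"wx": 0,"wy": 0,"wz": 0,"grip": 0.1},{"dx": -0.12,"dy": 0,"dz": 0,"wx": 0,"wy": 0,"wz": 0,"grip": 0.1}])

```text
t: 21.78
position: [0.5847, -0.2919, 0.1087]
eef_rot: [[0.007, 0.931, 0.365], [-0.004, 0.365, -0.931], [-1.0, 0.005, 0.006]]
ft_force: [0.0, -0.5, 0.1]
finger_gap: 0.253
```

```bash
python3 - <<'E'
from h import *
w=optics.snapshot('wrist')[150:350,220:420];a=optics.snapshot('scene')[70:190,290:410]
cv2.imwrite('pics/z15.png',np.hstack([cv2.resize(w,(400,400)),cv2.resize(a,(400,400))])[:,:,::-1])
E
python3 go.py .473 -.030 .104
```

```text
t 21.88 pos [ 0.5828 -0.2908  0.1036] gap 0.246 F [-0.7 -0.2 -1. ] q [-30.  26.  64.  -0.  91.  39.]
d(tool) mm [  -0.4   -7.  -282.8]
jaw dir deg -68.58 down [-1.e-04 -0.e+00 -1.e+00]
```

View pics/z15.png

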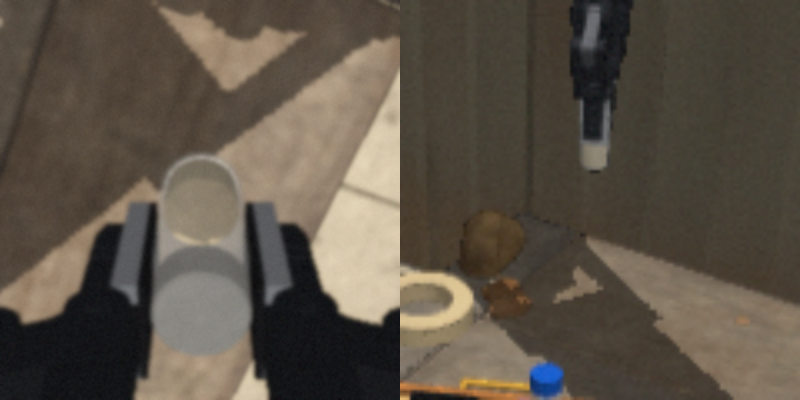

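White is held. Moving to the white holder.

play_rows(steps=[{"dx": 0,"dy": 0,"dz": -0.025,"wx": 0,"wy": 0,"wz": 0,"grip": 0.1},{"dx": 0,"dy": -0.001,"dz": -0.07,"wx": 0,"wy": 0,"wz": 0,"grip": 0.1},{"dx": 0,"dy": -0.003,"dz": -0.12,"wx": 0,"wy": 0,"wz": 0,"grip": 0.1},{"dx": 0,"dy": -0.004,"dz": -0.17,"wx": 0,"wy": 0,"wz": 0,"grip": 0.1},{"dx": 0,"dy": -0.005,"dz": -0.22,"wx": 0,"wy": 0,"wz": 0,"grip": 0.1}])

```text
t: 22.5
position: [0.4961, -0.0862, 0.1018]
eef_rot: [[-0.003, 0.931, 0.365], [0.001, 0.365, -0.931], [-1.0, -0.003, -0.002]]
ft_force: [-0.2, 0.7, 0.9]
finger_gap: 0.253
```

play_rows(steps=[{"dx": 0,"dy": -0.001,"dz": -0.04,"wx": 0,"wy": 0,"wz": 0,"grip": 0.1},{"dx": 0,"dy": -0.002,"dz": -0.0628,"wx": 0,"wy": 0,"wz": 0,"grip": 0.1},{"dx": 0.01,"dy": -0.002,"dz": -0.0628,"wx": 0,"wy": 0,"wz": 0,"grip": 0.1},{"dx": 0.03,"dy": -0.002,"dz": -0.0628,"wx": 0,"wy": 0,"wz": 0,"grip": 0.1},{"dx": 0.03,"dy": -0.002,"dz": -0.0628,"wx": 0,"wy": 0,"wz": 0,"grip": 0.1}])

```text
t: 23.12
position: [0.4715, -0.0306, 0.0708]
eef_rot: [[-0.006, 0.931, 0.364], [0.0, 0.364, -0.931], [-1.0, -0.005, -0.002]]
ft_force: [-0.3, -0.4, 0.4]
finger_gap: 0.255
```

```bash
python3 - <<'E'
from h import *
for i in range(2): optics.snapshot('top')
k=optics.calibration('wrist')
w=optics.snapshot('wrist').copy()
for q in((.573,-.065),(.504,-.0985),(.541,.002),(.473,-.030)):
    cv2.circle(w,tuple(proj('wrist',(*q,.03),k).astype(int)),3,(0,255,0),-1)
cv2.imwrite('pics/z16.png',w[:,:,::-1])
E
python3 go.py .473 -.030 .001
```

```text
t 23.27 pos [ 0.4734 -0.0306  0.0738] gap 0.251 F [-0.2 -0.4  1.2] q [-8. -1. 98. -0. 83. 60.]
d(tool) mm [72.8 -0.1 -0.7]
jaw dir deg -68.62 down [-1.e-04 -2.e-04 -1.e+00]
```

View pics/z16.png

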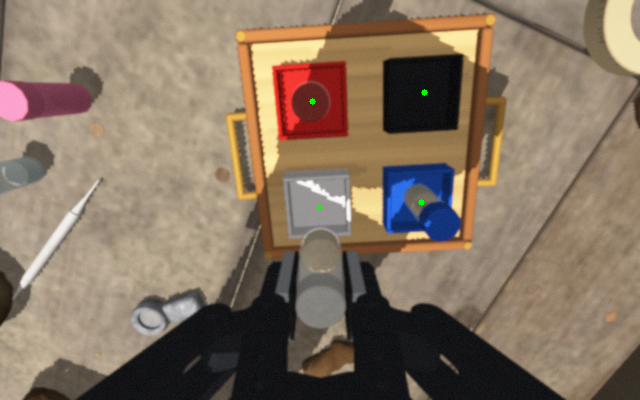

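play_rows(steps=[{"dx": 0.02,"dy": 0.0015,"dz": -0.001,"wx": 0,"wy": 0,"wz": 0,"grip": 0.1},{"dx": 0.045,"dy": 0.0015,"dz": -0.001,"wx": 0,"wy": 0,"wz": 0,"grip": 0.1},{"dx": 0.062,"dy": 0.0015,"dz": -0.001,"wx": 0,"wy": 0,"wz": 0,"grip": 0.1},{"dx": 0.07,"dy": 0.0015,"dz": -0.001,"wx": 0,"wy": 0,"wz": 0,"grip": 0.1},{"dx": 0.073,"dy": 0.0015,"dz": -0.001,"wx": 0,"wy": 0,"wz": 0,"grip": 0.1}])

```text
t: 23.9
position: [0.4745, -0.0288, 0.0008]
eef_rot: [[0.0, 0.931, 0.365], [-0.0, 0.365, -0.931], [-1.0, 0.0, 0.0]]
ft_force: [0.3, -0.1, 0.2]
finger_gap: 0.251
```

play_rows(steps=[{"dx": 0.001,"dy": 0,"dz": 0,"wx": 0,"wy": 0,"wz": 0,"grip": 0.1},{"dx": 0.002,"dy": 0,"dz": 0,"wx": 0,"wy": 0,"wz": 0,"grip": 0.1},{"dx": 0.002,"dy": 0,"dz": 0,"wx": 0,"wy": 0,"wz": 0,"grip": 0.1},{"dx": 0.002,"dy": 0,"dz": 0,"wx": 0,"wy": 0,"wz": 0,"grip": 0.1},{"dx": 0.002,"dy": 0,"dz": 0,"wx": 0,"wy": 0,"wz": 0,"grip": 0.1}])

```text
t: 24.52
position: [0.4745, -0.0287, -0.0009]
eef_rot: [[0.001, 0.931, 0.365], [-0.0, 0.365, -0.931], [-1.0, 0.001, 0.0]]
ft_force: [0.9, -0.3, 1.7]
finger_gap: 0.247
```

```bash
python3 go.py .473 -.030 -.002; python3 - <<'E'
from h import *
w=optics.snapshot('wrist')[130:350,210:430];a=optics.snapshot('scene')[150:250,260:380]
cv2.imwrite('pics/z17.png',np.hstack([cv2.resize(w,(400,400)),cv2.resize(a,(400,400))])[:,:,::-1])
E
```

```text
t 24.52 pos [ 0.4745 -0.0287 -0.0009] gap 0.247 F [ 0.9 -0.3  1.7] q [ -8.   4. 102.  -0.  74.  61.]
d(tool) mm [ 1.1 -1.9  0.7]
jaw dir deg -68.58 down [ 8.e-04 -2.e-04 -1.e+00]
```

View pics/z17.png

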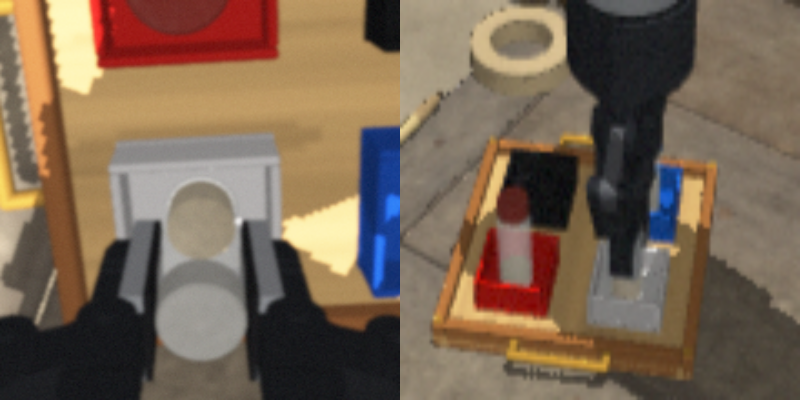

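The vial is on the floor of the white holder, within 1–2 mm. Release.

play_rows(steps=[{"dx": 0.0007,"dy": 0,"dz": 0,"wx": 0,"wy": 0,"wz": 0,"grip": 0.1},{"dx": 0.0007,"dy": 0,"dz": 0,"wx": 0,"wy": 0,"wz": 0,"grip": 0.35},{"dx": 0,"dy": 0,"dz": 0,"wx": 0,"wy": 0,"wz": 0,"grip": 0.5},{"dx": 0,"dy": 0,"dz": 0,"wx": 0,"wy": 0,"wz": 0,"grip": 0.5},{"dx": -0.01,"dy": 0,"dz": 0,"wx": 0,"wy": 0,"wz": 0,"grip": 0.5}])

```text
t: 25.25
position: [0.4735, -0.0286, 0.0082]
eef_rot: [[-0.002, 0.931, 0.365], [0.0, 0.365, -0.931], [-1.0, -0.002, -0.001]]
ft_force: [0.2, 0.5, -0.4]
finger_gap: 0.501
```

play_rows(steps=[{"dx": -0.03,"dy": 0,"dz": 0,"wx": 0,"wy": 0,"wz": 0,"grip": 0.5},{"dx": -0.07,"dy": 0,"dz": 0,"wx": 0,"wy": 0,"wz": 0,"grip": 0.5},{"dx": -0.09,"dy": 0,"dz": 0,"wx": 0,"wy": 0,"wz": 0,"grip": 0.5},{"dx": -0.09,"dy": 0,"dz": 0,"wx": 0,"wy": 0,"wz": 0,"grip": 0.5},{"dx": -0.09,"dy": 0,"dz": 0,"wx": 0,"wy": 0,"wz": 0,"grip": 0.5}])

```text
t: 25.88
position: [0.4737, -0.0286, 0.0978]
eef_rot: [[-0.001, 0.931, 0.365], [0.0, 0.365, -0.931], [-1.0, -0.001, -0.001]]
ft_force: [-0.2, 0.2, -0.6]
finger_gap: 0.5
```

```bash
python3 - <<'E'
from h import *
w=optics.snapshot('wrist')[50:350,120:480];a=optics.snapshot('scene')[150:250,260:380]
cv2.imwrite('pics/z18.png',np.hstack([cv2.resize(w,(400,400)),cv2.resize(a,(400,400))])[:,:,::-1])
E
python3 go.py .4948 .2464 .10
```

```text
t 25.98 pos [ 0.4735 -0.0285  0.0973] gap 0.5 F [ 0.5  0.6 -0.2] q [-8. -2. 96. -0. 86. 61.]
d(tool) mm [  -2.6  120.3 -248.2]
jaw dir deg -68.58 down [-2.4e-03  2.0e-04 -1.0e+00]
```

View pics/z18.png

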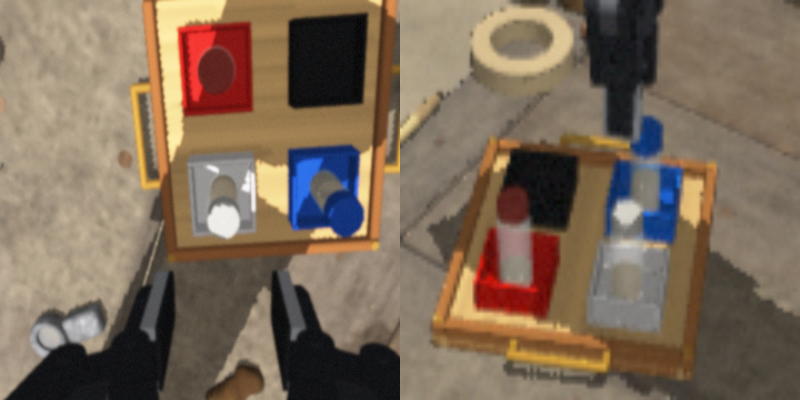

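White stands in its holder. Next is the black vial, in the left cluster. I'll hover over it first and check the crop against the pink look-alikes.

play_rows(steps=[{"dx": -0.003,"dy": 0.013,"dz": -0.027,"wx": 0,"wy": 0,"wz": 0,"grip": 0.5},{"dx": -0.003,"dy": 0.037,"dz": -0.077,"wx": 0,"wy": 0,"wz": 0,"grip": 0.5},{"dx": -0.003,"dy": 0.062,"dz": -0.127,"wx": 0,"wy": 0,"wz": 0,"grip": 0.5},{"dx": -0.003,"dy": 0.085,"dz": -0.177,"wx": 0,"wy": 0,"wz": 0,"grip": 0.5},{"dx": -0.003,"dy": 0.106,"dz": -0.22,"wx": 0,"wy": 0,"wz": 0,"grip": 0.5}])

```text
t: 26.6
position: [0.4919, 0.2167, 0.1006]
eef_rot: [[-0.002, 0.931, 0.366], [-0.001, 0.366, -0.931], [-1.0, -0.002, 0.0]]
ft_force: [1.0, 0.4, -0.5]
finger_gap: 0.501
```

play_rows(steps=[{"dx": 0,"dy": 0.0143,"dz": -0.0282,"wx": 0,"wy": 0,"wz": 0,"grip": 0.5},{"dx": 0,"dy": 0.0143,"dz": -0.0282,"wx": 0,"wy": 0,"wz": 0,"grip": 0.5},{"dx": 0,"dy": 0.0143,"dz": -0.0282,"wx": 0,"wy": 0,"wz": 0,"grip": 0.5},{"dx": 0,"dy": 0.0143,"dz": -0.0282,"wx": 0,"wy": 0,"wz": 0,"grip": 0.5},{"dx": 0,"dy": 0.0143,"dz": -0.0282,"wx": 0,"wy": 0,"wz": 0,"grip": 0.5}])

```text
t: 27.22
position: [0.4957, 0.2455, 0.1018]
eef_rot: [[0.0, 0.931, 0.364], [-0.0, 0.364, -0.931], [-1.0, 0.0, 0.0]]
ft_force: [-0.4, -0.4, 1.1]
finger_gap: 0.499
```

```bash
python3 - <<'E'
from h import *
cv2.imwrite('pics/z19.png',optics.snapshot('wrist')[:,:,::-1])
E
python3 wr.py black .058 .4948 .2464 pics/wk.png;  python3 go.py .4948 .2464 -.016
```

```text
black px [315.5 201. ] exp (np.int64(319), np.int64(208)) [ 18  17  26  28 426] [0.4989 0.251  0.058 ]
black px [350.5 173. ] exp (np.int64(319), np.int64(208)) [67  0  2  3  6] [0.5278 0.2354 0.058 ]
black px [348.5 178.5] exp (np.int64(319), np.int64(208)) [65  6  2  2  2] [0.5235 0.2351 0.058 ]
t 27.32 pos [0.4957 0.2458 0.1018] gap 0.498 F [-0.3 -0.9  0.6] q [23. 10. 83. -0. 87. 91.]
d(tool) mm [117.8  -0.7  -0.9]
jaw dir deg -68.63 down [ 3.e-04 -0.e+00 -1.e+00]
```

View pics/z19.png

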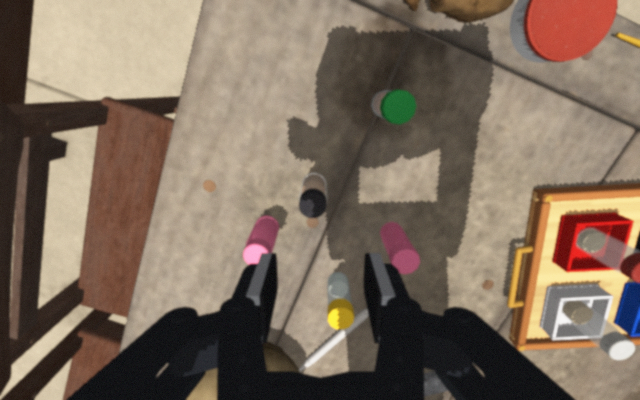

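View pics/wk.png

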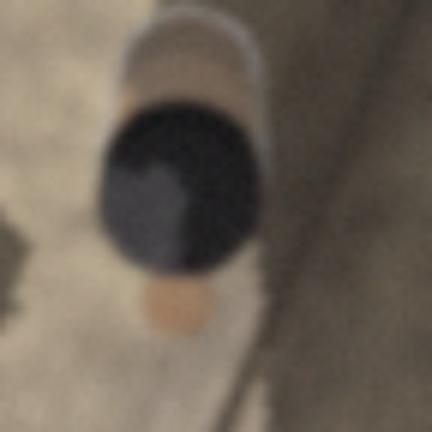

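The black cap is at about (313,203), between the pink vials at (258,253) and (407,262) and clear of green (398,107) and yellow (341,314). That is about 6 px off the top-view estimate, so I'll correct the hover and check again, comparing green and yellow too.

play_rows(steps=[{"dx": 0.01,"dy": 0.005,"dz": -0.005,"wx": 0,"wy": 0,"wz": 0,"grip": 0.5},{"dx": 0.02,"dy": 0.005,"dz": -0.005,"wx": 0,"wy": 0,"wz": 0,"grip": 0.5},{"dx": 0.02,"dy": 0.005,"dz": -0.005,"wx": 0,"wy": 0,"wz": 0,"grip": 0.5},{"dx": 0.02,"dy": 0.005,"dz": -0.005,"wx": 0,"wy": 0,"wz": 0,"grip": 0.5},{"dx": 0.02,"dy": 0.005,"dz": -0.005,"wx": 0,"wy": 0,"wz": 0,"grip": 0.5}])

```text
t: 27.95
position: [0.4986, 0.2529, 0.0821]
eef_rot: [[0.001, 0.931, 0.365], [0.0, 0.365, -0.931], [-1.0, 0.001, 0.0]]
ft_force: [0.0, 0.1, -0.0]
finger_gap: 0.5
```

```bash
python3 go.py .4972 .2527 -.016
python3 wr.py black .058 .4972 .2527 pics/wk2.png; python3 wr.py green .058 .5817 .2197 pics/wg.png;python3 wr.py yellow .058 .4099 .1911 pics/wy.png; python3 - <<'E'
from h import *
print(proj('wrist',env.read_state()['position']-[0,0,.036-.0]+[0,0,0]) )
p=env.read_state()['position']; print(proj('wrist',(p[0],p[1],.058)))
t=optics.snapshot('top');cv2.imwrite('pics/t3.png',cv2.resize(t[150:260,160:260],None,fx=6,fy=5)[:,:,::-1])
E
```

```text
t 27.95 pos [0.4986 0.2529 0.0821] gap 0.5 F [ 0.   0.1 -0. ] q [23. 12. 83. -0. 85. 92.]
d(tool) mm [98.1 -1.5 -0.3]
jaw dir deg -68.58 down [ 7.e-04  2.e-04 -1.e+00]
black px [321.  219.4] exp (np.int64(320), np.int64(218)) [ 23  22  29  31 694] [0.4972 0.2519 0.058 ]
black px [353.  195.5] exp (np.int64(320), np.int64(218)) [69 13  1  2  2] [0.521  0.2384 0.058 ]
black px [352.  198.5] exp (np.int64(320), np.int64(218)) [68 16  1  2  2] [0.5188 0.2382 0.058 ]
green px [413.8 116.9] exp (np.int64(419), np.int64(119)) [  12   16   39   37 1101] [0.5816 0.2236 0.058 ]
yellow px [348.3 335.8] exp (np.int64(352), np.int64(340)) [ 19  16  28  32 723] [0.4133 0.196  0.058 ]
[320.51994495 210.92552851]
[320.53736641 217.15845275]
```

View pics/wk2.png

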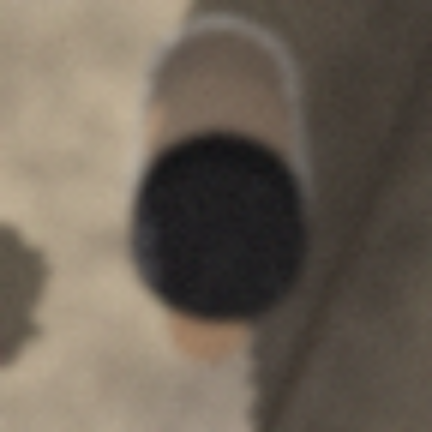

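View pics/t3.png

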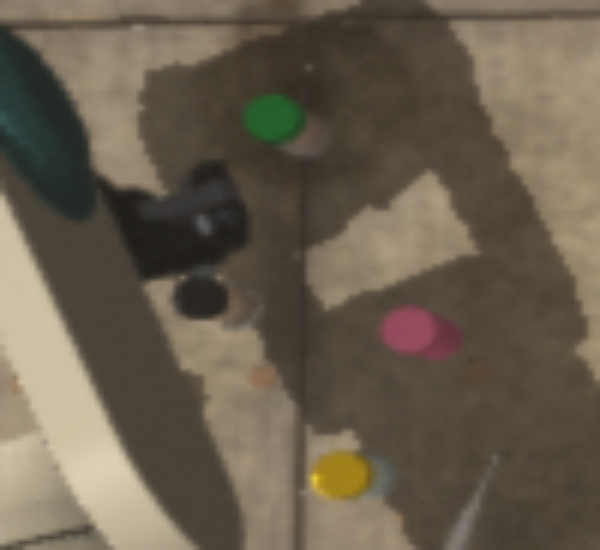

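All the left-side caps shift about 4–5 mm the same way, so the top camera is slightly off there. I trust the wrist view: the black vial, at (321,219), is under the tool within 1.5 mm. Grasp.

play_rows(steps=[{"dx": 0.03,"dy": -0.001,"dz": 0,"wx": 0,"wy": 0,"wz": 0,"grip": 0.5},{"dx": 0.055,"dy": -0.001,"dz": 0,"wx": 0,"wy": 0,"wz": 0,"grip": 0.5},{"dx": 0.08,"dy": -0.001,"dz": 0,"wx": 0,"wy": 0,"wz": 0,"grip": 0.5},{"dx": 0.098,"dy": -0.001,"dz": 0,"wx": 0,"wy": 0,"wz": 0,"grip": 0.5},{"dx": 0.098,"dy": -0.001,"dz": 0,"wx": 0,"wy": 0,"wz": 0,"grip": 0.5}])

```text
t: 28.78
position: [0.4966, 0.252, -0.0177]
eef_rot: [[-0.003, 0.931, 0.365], [-0.001, 0.365, -0.931], [-1.0, -0.003, 0.0]]
ft_force: [1.0, 0.1, 0.0]
finger_gap: 0.502
```

play_rows(steps=[{"dx": 0,"dy": 0,"dz": 0,"wx": 0,"wy": 0,"wz": 0,"grip": 0.5},{"dx": 0,"dy": 0,"dz": 0,"wx": 0,"wy": 0,"wz": 0,"grip": 0.1},{"dx": 0,"dy": 0,"dz": 0,"wx": 0,"wy": 0,"wz": 0,"grip": 0.1},{"dx": 0,"dy": 0,"dz": 0,"wx": 0,"wy": 0,"wz": 0,"grip": 0.1},{"dx": 0,"dy": 0,"dz": 0,"wx": 0,"wy": 0,"wz": 0,"grip": 0.1}])

```text
t: 29.4
position: [0.4984, 0.2529, -0.015]
eef_rot: [[0.002, 0.931, 0.365], [0.001, 0.365, -0.931], [-1.0, 0.003, 0.0]]
ft_force: [-0.2, -0.4, 5.9]
finger_gap: 0.246
```

play_rows(steps=[{"dx": -0.01,"dy": 0,"dz": 0,"wx": 0,"wy": 0,"wz": 0,"grip": 0.1},{"dx": -0.04,"dy": 0,"dz": 0,"wx": 0,"wy": 0,"wz": 0,"grip": 0.1},{"dx": -0.08,"dy": 0,"dz": 0,"wx": 0,"wy": 0,"wz": 0,"grip": 0.1},{"dx": -0.12,"dy": 0,"dz": 0,"wx": 0,"wy": 0,"wz": 0,"grip": 0.1},{"dx": -0.12,"dy": 0,"dz": 0,"wx": 0,"wy": 0,"wz": 0,"grip": 0.1}])

```text
t: 30.02
position: [0.4993, 0.2533, 0.1081]
eef_rot: [[0.007, 0.931, 0.365], [0.003, 0.365, -0.931], [-1.0, 0.007, -0.0]]
ft_force: [-0.2, -0.1, -0.6]
finger_gap: 0.249
```

```bash
python3 - <<'E'
from h import *
w=optics.snapshot('wrist')[150:350,220:420];a=optics.snapshot('scene')[200:360,170:330]
cv2.imwrite('pics/z20.png',np.hstack([cv2.resize(w,(400,400)),cv2.resize(a,(400,400))])[:,:,::-1])
E
python3 go.py .574 -.065 .104
```

```text
t 30.12 pos [0.4973 0.2524 0.1036] gap 0.253 F [ 0.2 -0.8 -0.5] q [23. 11. 82. -0. 87. 92.]
d(tool) mm [ -0.4 -44.5 323.5]
jaw dir deg -68.58 down [-1.e-04 -1.e-04 -1.e+00]
```

View pics/z20.png

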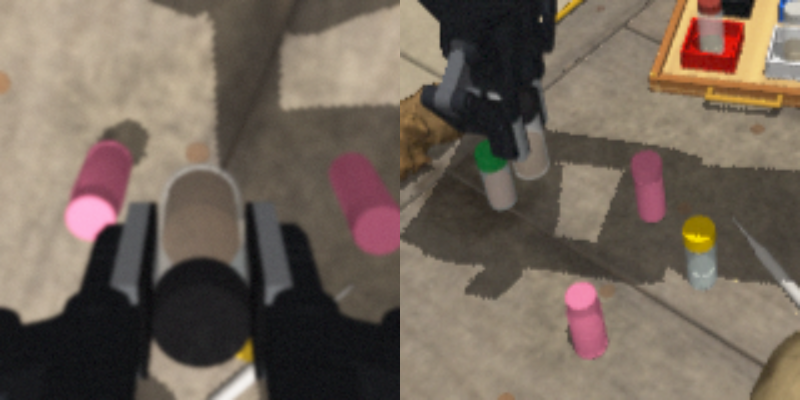

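Black is held, and green, yellow and the pinks still stand. Moving to the black holder.

play_rows(steps=[{"dx": -0.005,"dy": -0.003,"dz": 0.025,"wx": 0,"wy": 0,"wz": 0,"grip": 0.1},{"dx": -0.005,"dy": -0.01,"dz": 0.07,"wx": 0,"wy": 0,"wz": 0,"grip": 0.1},{"dx": -0.005,"dy": -0.017,"dz": 0.122,"wx": 0,"wy": 0,"wz": 0,"grip": 0.1},{"dx": -0.005,"dy": -0.024,"dz": 0.175,"wx": 0,"wy": 0,"wz": 0,"grip": 0.1},{"dx": -0.005,"dy": -0.032,"dz": 0.23,"wx": 0,"wy": 0,"wz": 0,"grip": 0.1}])

```text
t: 30.75
position: [0.5509, 0.0251, 0.1069]
eef_rot: [[-0.003, 0.931, 0.366], [0.0, 0.366, -0.931], [-1.0, -0.003, -0.001]]
ft_force: [1.3, 0.4, -0.2]
finger_gap: 0.25
```

play_rows(steps=[{"dx": 0,"dy": -0.006,"dz": 0.045,"wx": 0,"wy": 0,"wz": 0,"grip": 0.1},{"dx": 0,"dy": -0.011,"dz": 0.08,"wx": 0,"wy": 0,"wz": 0,"grip": 0.1},{"dx": 0,"dy": -0.0125,"dz": 0.0935,"wx": 0,"wy": 0,"wz": 0,"grip": 0.1},{"dx": 0.02,"dy": -0.0125,"dz": 0.0935,"wx": 0,"wy": 0,"wz": 0,"grip": 0.1},{"dx": 0.035,"dy": -0.0125,"dz": 0.0935,"wx": 0,"wy": 0,"wz": 0,"grip": 0.1}])

```text
t: 31.38
position: [0.5734, -0.0642, 0.0718]
eef_rot: [[-0.002, 0.931, 0.366], [0.001, 0.366, -0.931], [-1.0, -0.002, -0.001]]
ft_force: [-0.2, -0.4, -1.0]
finger_gap: 0.251
```

```bash
python3 - <<'E'
from h import *
for i in range(2): optics.snapshot('top')
k=optics.calibration('wrist')
w=optics.snapshot('wrist').copy()
for q in((.574,-.065),(.504,-.0985),(.541,.002),(.473,-.030)):
    cv2.circle(w,tuple(proj('wrist',(*q,.03),k).astype(int)),3,(0,255,0),-1)
cv2.imwrite('pics/z21.png',w[:,:,::-1])
E
python3 go.py .574 -.065 .001
```

```text
t 31.52 pos [ 0.5733 -0.0641  0.0723] gap 0.252 F [-0.7  0.9 -0.2] q [-10.  15.  80.   0.  85.  58.]
d(tool) mm [71.3  0.5  1.2]
jaw dir deg -68.53 down [-2.9e-03  5.0e-04 -1.0e+00]
```

View pics/z21.png

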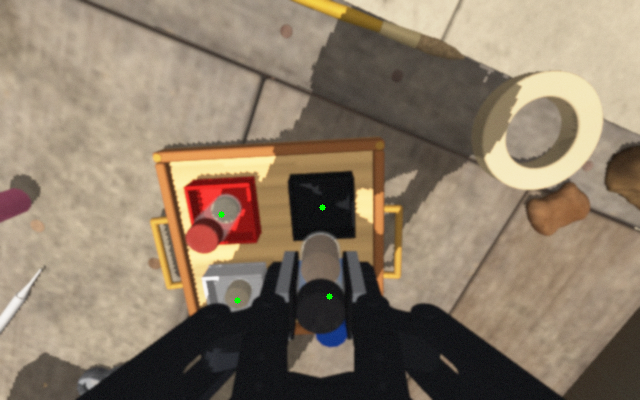

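The black rim centre is at (322,206), matching the dot. Lowering.

play_rows(steps=[{"dx": 0.02,"dy": 0.001,"dz": 0.001,"wx": 0,"wy": 0,"wz": 0,"grip": 0.1},{"dx": 0.045,"dy": 0.001,"dz": 0.001,"wx": 0,"wy": 0,"wz": 0,"grip": 0.1},{"dx": 0.06,"dy": 0.001,"dz": 0.001,"wx": 0,"wy": 0,"wz": 0,"grip": 0.1},{"dx": 0.069,"dy": 0.001,"dz": 0.001,"wx": 0,"wy": 0,"wz": 0,"grip": 0.1},{"dx": 0.0715,"dy": 0.001,"dz": 0.001,"wx": 0,"wy": 0,"wz": 0,"grip": 0.1}])

```text
t: 32.15
position: [0.5755, -0.0655, 0.0019]
eef_rot: [[-0.0, 0.931, 0.365], [-0.0, 0.365, -0.931], [-1.0, -0.0, -0.0]]
ft_force: [-0.4, 1.3, 0.3]
finger_gap: 0.251
```

play_rows(steps=[{"dx": 0.001,"dy": 0,"dz": 0,"wx": 0,"wy": 0,"wz": 0,"grip": 0.1},{"dx": 0.002,"dy": 0,"dz": 0,"wx": 0,"wy": 0,"wz": 0,"grip": 0.1},{"dx": 0.002,"dy": 0,"dz": 0,"wx": 0,"wy": 0,"wz": 0,"grip": 0.1},{"dx": 0.002,"dy": 0,"dz": 0,"wx": 0,"wy": 0,"wz": 0,"grip": 0.1},{"dx": 0.002,"dy": 0,"dz": 0,"wx": 0,"wy": 0,"wz": 0,"grip": 0.1}])

```text
t: 32.78
position: [0.5755, -0.0655, 0.0003]
eef_rot: [[0.0, 0.931, 0.365], [-0.0, 0.365, -0.931], [-1.0, 0.0, 0.0]]
ft_force: [-0.1, -0.1, 0.2]
finger_gap: 0.246
```

```bash
python3 go.py .574 -.065 -.002; python3 - <<'E'
from h import *
w=optics.snapshot('wrist')[130:350,210:430];a=optics.snapshot('scene')[150:250,260:380]
cv2.imwrite('pics/z22.png',np.hstack([cv2.resize(w,(400,400)),cv2.resize(a,(400,400))])[:,:,::-1])
E
```

```text
t 32.77 pos [ 5.755e-01 -6.550e-02  3.000e-04] gap 0.246 F [-0.1 -0.1  0.2] q [-10.  20.  84.  -0.  77.  58.]
d(tool) mm [ 2.3 -1.2 -1. ]
jaw dir deg -68.58 down [ 2.e-04 -1.e-04 -1.e+00]
```

View pics/z22.png

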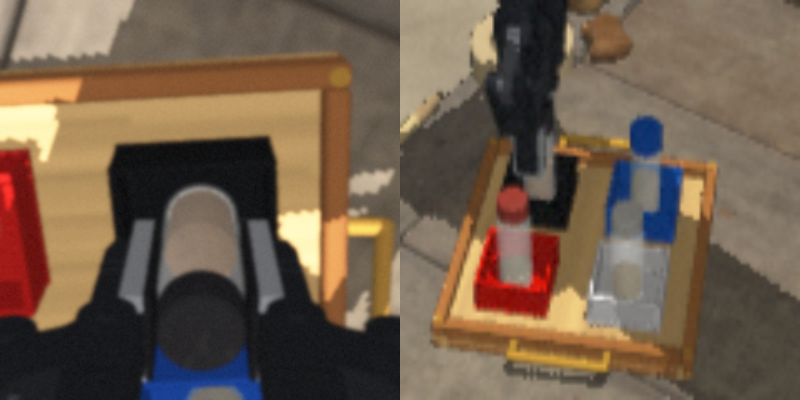

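Not touching yet, with about 2 mm left to lower.

play_rows(steps=[{"dx": 0.001,"dy": 0,"dz": 0,"wx": 0,"wy": 0,"wz": 0,"grip": 0.1},{"dx": 0.0018,"dy": 0,"dz": 0,"wx": 0,"wy": 0,"wz": 0,"grip": 0.1},{"dx": 0.0025,"dy": 0,"dz": 0,"wx": 0,"wy": 0,"wz": 0,"grip": 0.1},{"dx": 0.0025,"dy": 0,"dz": 0,"wx": 0,"wy": 0,"wz": 0,"grip": 0.1},{"dx": 0.0025,"dy": 0,"dz": 0,"wx": 0,"wy": 0,"wz": 0,"grip": 0.1}])

```text
t: 33.5
position: [0.5757, -0.0655, -0.001]
eef_rot: [[0.001, 0.931, 0.365], [-0.0, 0.365, -0.931], [-1.0, 0.0, 0.0]]
ft_force: [-3.9, -0.4, 9.5]
finger_gap: 0.25
```

play_rows(steps=[{"dx": 0,"dy": 0,"dz": 0,"wx": 0,"wy": 0,"wz": 0,"grip": 0.35},{"dx": 0,"dy": 0,"dz": 0,"wx": 0,"wy": 0,"wz": 0,"grip": 0.5},{"dx": 0,"dy": 0,"dz": 0,"wx": 0,"wy": 0,"wz": 0,"grip": 0.5},{"dx": -0.005,"dy": 0,"dz": 0,"wx": 0,"wy": 0,"wz": 0,"grip": 0.5},{"dx": -0.03,"dy": 0,"dz": 0,"wx": 0,"wy": 0,"wz": 0,"grip": 0.5}])

```text
t: 34.12
position: [0.5742, -0.0653, 0.0265]
eef_rot: [[-0.004, 0.931, 0.365], [0.001, 0.365, -0.931], [-1.0, -0.003, -0.002]]
ft_force: [-0.3, -0.1, 0.1]
finger_gap: 0.496
```

play_rows(steps=[{"dx": -0.03,"dy": 0,"dz": 0,"wx": 0,"wy": 0,"wz": 0,"grip": 0.5},{"dx": -0.065,"dy": 0,"dz": 0,"wx": 0,"wy": 0,"wz": 0,"grip": 0.5},{"dx": -0.1,"dy": 0,"dz": 0,"wx": 0,"wy": 0,"wz": 0,"grip": 0.5},{"dx": -0.12,"dy": 0,"dz": 0,"wx": 0,"wy": 0,"wz": 0,"grip": 0.5},{"dx": -0.12,"dy": 0,"dz": 0,"wx": 0,"wy": 0,"wz": 0,"grip": 0.5}])

```text
t: 34.75
position: [0.5765, -0.0657, 0.1499]
eef_rot: [[0.004, 0.931, 0.365], [-0.001, 0.365, -0.931], [-1.0, 0.004, 0.002]]
ft_force: [0.1, 1.8, -0.3]
finger_gap: 0.501
```

play_rows(steps=[{"dx": 0,"dy": -0.02,"dz": 0.025,"wx": 0,"wy": 0,"wz": 0,"grip": 0.5},{"dx": 0,"dy": -0.05,"dz": 0.07,"wx": 0,"wy": 0,"wz": 0,"grip": 0.5},{"dx": 0,"dy": -0.08,"dz": 0.11,"wx": 0,"wy": 0,"wz": 0,"grip": 0.5},{"dx": 0,"dy": -0.1,"dz": 0.15,"wx": 0,"wy": 0,"wz": 0,"grip": 0.5},{"dx": 0,"dy": -0.1,"dz": 0.15,"wx": 0,"wy": 0,"wz": 0,"grip": 0.5}])

```text
t: 35.38
position: [0.5358, -0.2441, 0.1458]
eef_rot: [[-0.002, 0.932, 0.361], [0.001, 0.361, -0.932], [-1.0, -0.002, -0.002]]
ft_force: [0.1, 0.3, -1.0]
finger_gap: 0.5
```

```bash
python3 go.py .574 -.065 -.002; python3 - <<'E'
from h import *
t=optics.snapshot('top');s=optics.snapshot('scene')
cv2.imwrite('pics/f_s.png',cv2.resize(s[130:370,160:400],(600,600))[:,:,::-1]);cv2.imwrite('pics/f_t.png',cv2.resize(t[130:270,160:380],None,fx=3.6,fy=3.6)[:,:,::-1])
for c in('top','scene'):
  for n in('red','white','black','blue','yellow','green'):
    for r in optics.mark_of(c,'vial_'+n)[:2]: print(c,n,round(r['conf'],2),np.round(r['xyz'],3))
E
```

```text
t 35.38 pos [ 0.5358 -0.2441  0.1458] gap 0.5 F [ 0.1  0.3 -1. ] q [-28.  14.  73.  -0.  93.  41.]
d(tool) mm [ 147.9  100.6 -152.9]
jaw dir deg -68.82 down [-2.4e-03  7.0e-04 -1.0e+00]
top red 0.43 [0.541 0.005 0.007]
top white 0.66 [ 0.473 -0.03   0.017]
top black 0.7 [ 0.444  0.28  -0.002]
top black 0.54 [ 0.576 -0.063  0.014]
top blue 0.47 [ 0.503 -0.096  0.016]
top yellow 0.6 [0.408 0.197 0.   ]
top yellow 0.42 [ 0.481  0.163 -0.003]
top green 0.6 [ 0.471 -0.028  0.016]
top green 0.4 [0.578 0.226 0.003]
scene red 0.54 [0.544 0.004 0.013]
scene white 0.69 [ 0.573 -0.063  0.007]
scene white 0.63 [ 0.472 -0.033  0.012]
scene black 0.71 [ 0.442  0.274 -0.002]
scene black 0.5 [ 0.575 -0.067  0.012]
scene blue 0.51 [ 0.508 -0.101  0.017]
scene yellow 0.78 [0.481 0.17  0.   ]
scene yellow 0.62 [0.407 0.191 0.   ]
scene green 0.81 [0.583 0.224 0.   ]
```

View pics/f_s.png

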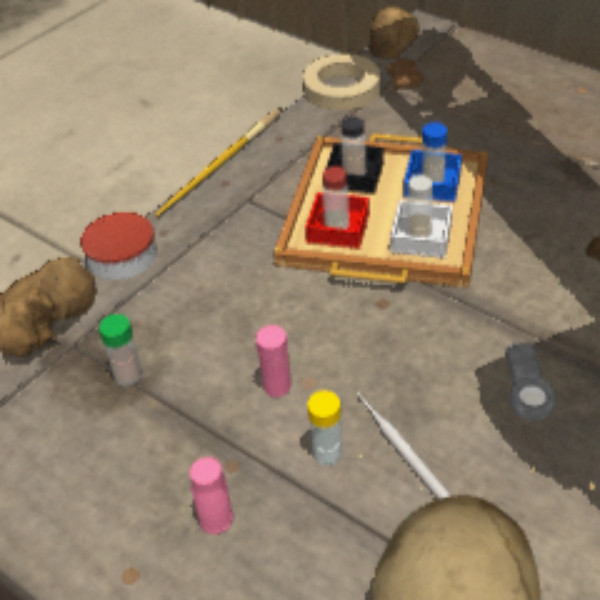

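View pics/f_t.png

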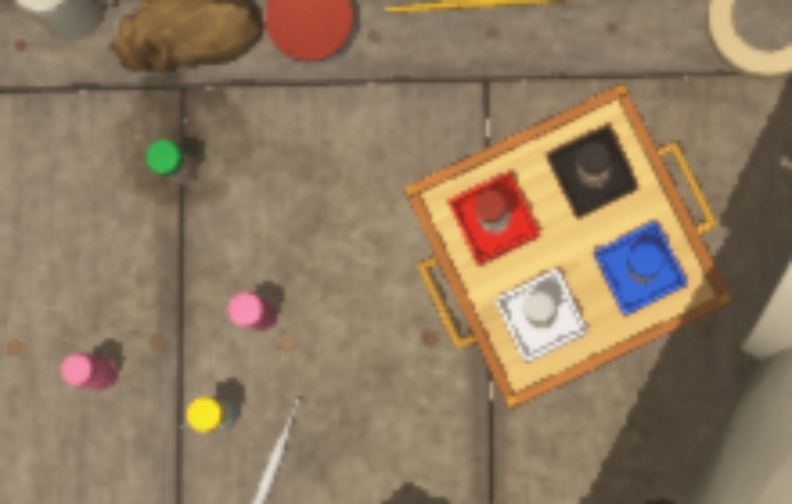

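All four vials stand upright and central in the holders of their colour. Networks and pictures agree within a few mm, with bases at about 0.014 m. Green, yellow and the pinks have not moved, and the arm is clear. I'll let it settle once more, then hand in.

play_rows(steps=[{"dx": 0,"dy": 0,"dz": 0,"wx": 0,"wy": 0,"wz": 0,"grip": 0.5},{"dx": 0,"dy": 0,"dz": 0,"wx": 0,"wy": 0,"wz": 0,"grip": 0.5},{"dx": 0,"dy": 0,"dz": 0,"wx": 0,"wy": 0,"wz": 0,"grip": 0.5},{"dx": 0,"dy": 0,"dz": 0,"wx": 0,"wy": 0,"wz": 0,"grip": 0.5},{"dx": 0,"dy": 0,"dz": 0,"wx": 0,"wy": 0,"wz": 0,"grip": 0.5}])

```text
t: 36.7
position: [0.5372, -0.2417, 0.1477]
eef_rot: [[0.0, 0.931, 0.365], [-0.0, 0.365, -0.931], [-1.0, 0.0, 0.0]]
ft_force: [0.4, 0.3, 0.6]
finger_gap: 0.502
```

```bash
python3 -c "
from cell import job
print(job.finish_job())"
```

```text
the job is handed in; nothing more can be done
None
```

I stood the blue, red, white and black vials upright in the holders of their own colour and handed the job in at about 37 s. No verdict was reported. The last scene and top pictures show all four central in their holders, within a few mm by the networks. Green and yellow stand within about 5 mm of where they began, and the pink look-alikes were not disturbed.

Checks that failed or disagreed:
- **First grasp missed:** the real fingertips end about 38 mm short of the reported TCP. The first close on blue went just above the cap without touching the vial. I measured the offset in the pictures and used it for every grasp after that.
- **Top camera off on the left:** it read about 4–5 mm away from the wrist camera there, so I used the wrist view for the black vial.
- **Network mix-ups:** in the final check they still named the pink vials as black or yellow and gave two other wrong labels; I told these apart by eye.

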